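# Load the driver boards into the clamped test box

### The arm

A 7-joint arm with a two-finger parallel gripper is mounted at the origin on the work surface. World frame = base frame: x ahead of the robot, y to its left, z up, the work surface at z = 0. Lengths are in m, angles in rad, forces in N, time in s.
With the tool pointing down it reaches from about 0.4 to 0.85 m from the base axis. Payload 4.5 kg.
Tool frame: the origin (TCP) lies between the finger pads; the fingertips stand 11 mm ahead of it and the grasp point (between the pads) lies 8 mm behind it (r.nose_length is the distance from the TCP to the fingertips, in m); z points along the fingers, y is the line along which they close (so a half turn about z gives the same grasp; the last joint's range is limited). The gripper opens to 88 mm and grips with 3 to 60 N. Pads are 18 mm wide; open, the fingers measure 123 mm over their backs; the gripper's body (75 mm by 187 mm) begins 45 mm behind the grasp point.
Start: joints at [1.155, 0.689, -0.195, 1.565, 0.157, 0.902, -0.215], TCP at [0.272, -0.563, 0.25] pointing down, gripper open.
Joint ranges: [-3.01, 3.01], [-0.46, 2.08], [-1.47, 1.51], [0.13, 2.56], [-1, 4.14], [0.04, 2.09], [-2.66, 2.66]. Speed limits (rad/s): [2.57, 2.57, 3.14, 3.14, 3.14, 3.14, 3.14].

### API

Orientations are given as a unit quaternion [x, y, z, w].
In Python, from plant import get_state, snapshot, camera_model, r gives the robot as it stands.
- The arm moves only by the shell command python3 -m inch 'ROWS' [FORCE]. ROWS is text: rows parted by semicolons, each of 7 numbers parted by spaces: the opening, from -1 (shut) to 1 (fully open), then the shift along the tool's x, y, z in m, then the turn, a rotation vector about the tool's x, y, z in rad. A call has 1 to 20 rows; each row shifts and turns the commanded pose from where the row before left it, along the tool's axes as they then stand; what a row does not reach is not made up. A row lasts 1/12 s, in which the tool goes at most 41.7 mm and 7.16 degrees, less where a joint would pass 70% of its speed; a pose out of reach is approached as far as the arm can. A call is refused whole if a number of a shift passes 0.0417 or a number of a turn 0.125, either way. A call with a gripper value outside its range is refused whole. The fingers move at their own pace and stop on an object; FORCE is the grip in N (left out, the last holds). Time passes only in rows, so rows that do not move let the fingers close. It gives the time, the measured TCP pose, the force, the opening and the grip force at its end, in the units of the state.
- get_state(): the state, without advancing time (a new reading comes with each control period).
- snapshot(name): name is "scene" or "top"; returns (picture, depth): 400x640x3 uint8, red, green, blue; 400x640 float32, m along the optical axis (not along the pixel's ray), 0 where there is no reading.
- camera_model(name): a dict with "intrinsics" (3x3 intrinsics, pixels), "view" (4x4, takes a point from world to camera coordinates). Camera axes: x right, y down, z forward; pixel columns grow to the right and rows downward; lengths in m; the calibration is good to about 2 mm. A picture is of the moment at which its call begins. camera_model takes no time and is no camera call.
- r.finish_job(): hands the job in; it is judged then, once.
The state is a dict: "clock": time; "q": joint angles; "qd": joint speeds; "joint_torque": joint torques, N m; "tool_pos": TCP position; "eef_rot": TCP orientation; "contact_force": force on the tool from outside, world axes, zero at the start; "moment": the same for the moment, N m; "opening": opening from 0.0 (shut) to 1.0 (fully open); "finger_force": force on a finger pad.
Only numpy, scipy, OpenCV 4.12 (cv2) and the standard library are available. Lean on these libraries where they do the work, as an engineer would, in place of code of your own. Each camera call takes 0.05 s, during which the arm holds its last target. There are 200 camera calls.

### The job

Load every driver board on the bench into the test box: undo the two orange clamp knobs at the box's front (each screw may have a right-hand or a left-hand thread, so feel which way it gives) until both straps are clear of the lid, and lift the lid back onto its stop. Lay each board flat in a lane of its own with its green terminal block towards the hinge, then shut the lid and turn both knobs back until their straps are tight and square over it. Leave the mug and the solder reel where they are.

Things in the scene. Friction and masses are not known exactly. Their poses are not given: they have to be found in the camera images.
- box_mid (a point): fixed grey test box, outside 150 (x) x 256 (y) mm, rim 55 mm above the bench, walls 4 mm. Point: centre of its inner floor, 6 mm above the bench; x from the front (clamp, robot side) to the rear (hinge), z up. Three black ribs along x, 4 mm thick and 12 mm high, part it into four lanes 142 mm long (x), 58 mm wide (y)
- lane1 (a point): centre of the floor of lane 1 of the box (lanes 1 to 4 run from -y to +y, 62 mm apart); axes as those of the box
- lane2 (a point): centre of the floor of lane 2 of the box (lanes 1 to 4 run from -y to +y, 62 mm apart); axes as those of the box
- lane3 (a point): centre of the floor of lane 3 of the box (lanes 1 to 4 run from -y to +y, 62 mm apart); axes as those of the box
- lane4 (a point): centre of the floor of lane 4 of the box (lanes 1 to 4 run from -y to +y, 62 mm apart); axes as those of the box
- lid (a joint): white lid, 157 mm from hinge to front edge, 262 mm wide, 4 mm thick, 0.4 kg: 0 shut, 1.70 rad open on its stop, just past upright. Hinge along the box's y at the rear rim; positive turns the front edge up and back. Damped; let go below 1.5 rad it falls shut, above 1.6 rad it leans lightly on its stop: a knock there shuts it
- lid_hinge (a point): middle of the lid's hinge axis, 79 mm behind the box's middle and 57 mm above the bench; axes as those of the box
- lid_handle (a point): middle of the lid's bow handle: dark round bar 10 mm thick along the box's y, 90 mm clear between its two posts, its axis 36 mm off the lid's outer face and 32 mm from the front edge. Lid shut, it lies 125 mm forward of and 38 mm above the hinge axis. It turns with the lid, so does its frame (as the box's when shut)
- knob1 (a joint): screw of the -y side clamp, upright axis, counter-clockwise from above positive. 0: tight, strap over the lid. From there it turns one way only, up to 2.3 rad: to + or to -, by the hand of its thread, which varies for each clamp and shows nowhere; the other way it stops dead. Friction 0.08 N m, stays as left. Strap frees the lid from 1.2 rad on; it passes back only over a fully shut lid
- knob1_grip (a point): on that screw's axis, 104 mm in front of the box's middle and 85 mm to its -y, at grip height of the orange wing knob, 92 mm above the bench. Wing 48 mm long (this frame's x), 12 mm thick (y), 76 to 104 mm above the bench, on top of the strap and turning with it. Below is a grey pillar fixed to the box's front
- strap1_tip (a point): end of that clamp's steel strap (18 mm wide, 6 mm thick, top 66 mm above the bench), 44 mm from the screw axis along the wing's +x; tight, it reaches 18 mm over the lid's front edge
- knob2 (a joint): screw of the +y side clamp, upright axis, counter-clockwise from above positive. 0: tight, strap over the lid. From there it turns one way only, up to 2.3 rad: to + or to -, by the hand of its thread, which varies for each clamp and shows nowhere; the other way it stops dead. Friction 0.08 N m, stays as left. Strap frees the lid from 1.2 rad on; it passes back only over a fully shut lid
- knob2_grip (a point): on that screw's axis, 104 mm in front of the box's middle and 85 mm to its +y, at grip height of the orange wing knob, 92 mm above the bench. Wing 48 mm long (this frame's x), 12 mm thick (y), 76 to 104 mm above the bench, on top of the strap and turning with it. Below is a grey pillar fixed to the box's front
- strap2_tip (a point): end of that clamp's steel strap (18 mm wide, 6 mm thick, top 66 mm above the bench), 44 mm from the screw axis along the wing's +x; tight, it reaches 18 mm over the lid's front edge
- board1_mid (a point): driver board 1 of up to 4 alike (2 to 4 present): green board on a black base, 110 x 46 x 7 mm, about 110 g; in its middle a finned aluminium heat sink to grip, 40 (x) x 22 (y) mm, 7 to 33 mm above the underside; green terminal block across the +x end, 20 mm high, black relays across the -x end, 18 mm; 21 mm free beyond each x end of the sink. Point: centre, 16.5 mm up; z up
- board1_term (a point): top of the green terminal block of board 1, 48 mm along the board's +x from the board's centre
- board2_mid (a point): driver board 2 of up to 4 alike (2 to 4 present): green board on a black base, 110 x 46 x 7 mm, about 110 g; in its middle a finned aluminium heat sink to grip, 40 (x) x 22 (y) mm, 7 to 33 mm above the underside; green terminal block across the +x end, 20 mm high, black relays across the -x end, 18 mm; 21 mm free beyond each x end of the sink. Point: centre, 16.5 mm up; z up
- board2_term (a point): top of the green terminal block of board 2, 48 mm along the board's +x from the board's centre
- board3_mid (a point): driver board 3 of up to 4 alike (2 to 4 present): green board on a black base, 110 x 46 x 7 mm, about 110 g; in its middle a finned aluminium heat sink to grip, 40 (x) x 22 (y) mm, 7 to 33 mm above the underside; green terminal block across the +x end, 20 mm high, black relays across the -x end, 18 mm; 21 mm free beyond each x end of the sink. Point: centre, 16.5 mm up; z up
- board3_term (a point): top of the green terminal block of board 3, 48 mm along the board's +x from the board's centre
- board4_mid (a point): driver board 4 of up to 4 alike (2 to 4 present): green board on a black base, 110 x 46 x 7 mm, about 110 g; in its middle a finned aluminium heat sink to grip, 40 (x) x 22 (y) mm, 7 to 33 mm above the underside; green terminal block across the +x end, 20 mm high, black relays across the -x end, 18 mm; 21 mm free beyond each x end of the sink. Point: centre, 16.5 mm up; z up
- board4_term (a point): top of the green terminal block of board 4, 48 mm along the board's +x from the board's centre
- mug: blue mug, 80 mm wide, 92 mm high, right of the box; not to be disturbed
- reel: blue solder reel, 60 mm wide, 34 mm high, at the back; not to be disturbed
There are look-alikes about, which are no part of the job. What is shaped like the part that bears board2_mid but blue is not meant.

How it is judged:
By the outcome, as a careful person would: the job done as asked, in the order asked, and still so for the second after the job is handed in, with the robot touching nothing.
Of board1, board2, board3, board4 only 2 to 4 are there at a start; the rules pass over those that are not, and their reading is None.
At some moment in a run one of board1, board2, board3, board4 may be knocked a few centimetres aside while the robot is not near it.
Once in a run the grip may slacken for a moment while it holds something.
It also fails if it takes over 210 s, if anything falls off the work surface, if the arm or the gripper's body presses on something with over 40 N, if the wrist force passes 120 N, or if a joint passes its speed limit or range.

## Working session

There is one attempt and no reset: what is moved stays moved. The work goes in short steps, Python scripts to look and compute and a shell command to move; the robot and the scene stay as the last step left them, time stands still between calls to the robot, and variables do not carry over. Pictures are saved under pics/ and viewed, at most 14 in all, crops included, and the job is handed in when it is done.

```bash
ls; mkdir -p pics; python3 - <<'E'
from plant import get_state, snapshot, camera_model, r
import cv2,numpy as np
for n in("scene","top"):
    p,d=snapshot(n); cv2.imwrite(f"pics/{n}0.png",p[:,:,::-1]); np.save(f"pics/{n}0.npy",d); m=camera_model(n); print(m)
    print((d==0).mean())
s=get_state();print(s)
E
```

```text
pics
{'intrinsics': array([[399.90850462,   0.        , 314.14727134],
       [  0.        , 399.90850462, 197.39903026],
       [  0.        ,   0.        ,   1.        ]]), 'view': array([[-0.02011721,  0.99976877, -0.00759642,  0.11127838],
       [ 0.64857592,  0.00726746, -0.76111527, -0.28141817],
       [-0.76088407, -0.02023837, -0.64857215,  1.68952056],
       [ 0.        ,  0.        ,  0.        ,  1.        ]])}
0.0059375
{'intrinsics': array([[508.8010596 ,   0.        , 320.88448601],
       [  0.        , 508.8010596 , 196.85728292],
       [  0.        ,   0.        ,   1.        ]]), 'view': array([[-8.12310130e-03, -9.99966940e-01, -3.66013268e-04,
        -6.29870806e-02],
       [-9.96749568e-01,  8.12630288e-03, -8.01514975e-02,
         5.00891597e-01],
       [ 8.01518221e-02, -2.86255168e-04, -9.96782626e-01,
         1.51956826e+00],
       [ 0.00000000e+00,  0.00000000e+00,  0.00000000e+00,
         1.00000000e+00]])}
0.0041796875
{'clock': 0.1, 'q': array([ 1.15477846,  0.68987228, -0.19454595,  1.56621827,  0.15727207,
        0.90249351, -0.21508263]), 'qd': array([-0.0006165 , -0.00225102, -0.0010387 , -0.00259386,  0.0011479 ,
       -0.00090313,  0.00023715]), 'joint_torque': array([-3.12947042e-03, -5.28490877e+01, -1.27146520e+00, -1.53835344e+01,
       -5.25880710e-02,  1.94786131e-03, -2.92707512e-07]), 'tool_pos': array([ 0.27149862, -0.56235411,  0.24901403]), 'eef_rot': array([ 9.74803665e-01,  2.23063159e-01, -2.17643867e-04, -7.71263894e-04]), 'contact_force': array([0.89298429, 0.24926824, 0.10002154]), 'moment': array([0.03052058, 0.03075129, 0.02232832]), 'finger_force': 0.0, 'opening': 1.0001783427656532}
```

View pics/top0.png

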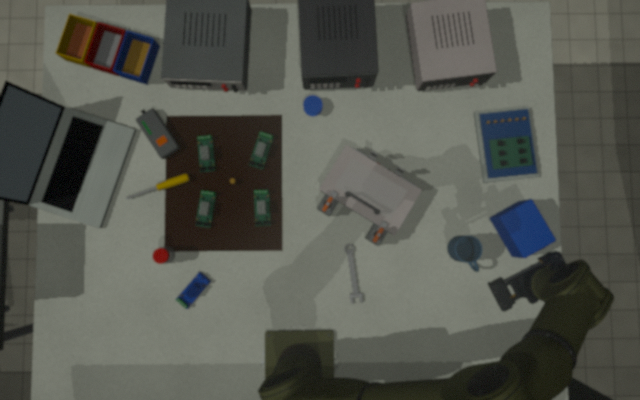

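View pics/scene0.png

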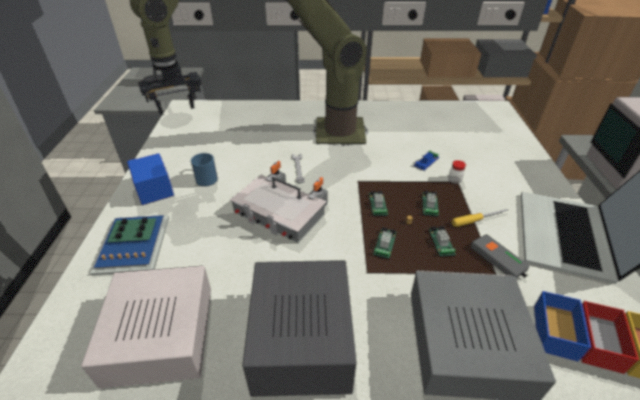

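The top view shows the box at (375,190) with orange knobs at (327,203) and (376,235). Candidates for boards:
- Green on the mat: (206,152), (261,149), (205,209), (262,206). These four are the boards.
- The blue look-alike at (195,290), and the blue/green tray at (510,145). I rejected both.

The mug is at (464,250) and the reel at (313,105). Next I'll take close crops and measure.

```bash
cat > h.py <<'E'
import cv2,numpy as np
from plant import get_state, snapshot, camera_model, r
from scipy.spatial.transform import Rotation as R
def look(n):
    p,d=snapshot(n); return p,d,camera_model(n)
def plane(m,uv,z):
    "cast pixels onto height z"
    K,V=m["intrinsics"],m["view"]; uv=np.atleast_2d(uv).astype(float)
    ray=np.c_[uv,np.ones(len(uv))]@np.linalg.inv(K).T@V[:3,:3]
    c=-V[:3,:3].T@V[:3,3]
    return c+ray*((z-c[2])/ray[:,2:])
def cloud(m,d):
    K,V=m["intrinsics"],m["view"]; v,u=np.mgrid[:400,:640]
    P=np.stack([(u-K[0,2])/K[0,0]*d,(v-K[1,2])/K[1,1]*d,d],-1)
    return (P-V[:3,3])@V[:3,:3]
def blobs(mask,amin=8):
    n,l,s,c=cv2.connectedComponentsWithStats(mask.astype(np.uint8),connectivity=8)
    return [(c[i],s[i,4],l==i) for i in range(1,n) if s[i,4]>=amin]
def pose():
    s=get_state(); M=R.from_quat(s["eef_rot"]).as_matrix()
    return s["tool_pos"],M
def go(target,yaw=None,down=True):
    """shift in current tool axes to world target; turn about tool z to bring tool y (mod pi) to world heading yaw"""
    p,M=pose(); print("shift",np.round(M.T@(np.array(target)-p),4),"clock",get_state()["clock"])
    a=np.arctan2(M[1,1],M[0,1])
    if yaw is not None:
        t=-(yaw-a); t=(t+np.pi/2)%np.pi-np.pi/2; print("turn z",round(t,4))
    z=M[:,2]; print("tilt",np.round(z,4))
E
python3 - <<'E'
from h import *
p=cv2.imread("pics/top0.png")[:,:,::-1]; d=np.load("pics/top0.npy"); m=camera_model("top")
P=cloud(m,d); hsv=cv2.cvtColor(np.ascontiguousarray(p),cv2.COLOR_RGB2HSV)
H,S,V=hsv[...,0],hsv[...,1],hsv[...,2]
org=(H<18)&(S>110)&(V>90); 
for c,a,l in blobs(org): 
    print("orange",c.round(1),a,np.median(P[l],0).round(3), plane(m,c,.104).round(4))
br=P[170:215,335:400]; 
lidm=(P[...,2]>.045)&(P[...,2]<.075)&(P[...,0]>.35)&(P[...,0]<.75)&(P[...,1]<-.0)&(P[...,1]>-.4)
for c,a,l in blobs(lidm,300):
    cnt=max(cv2.findContours(l.astype(np.uint8),0,1)[0],key=cv2.contourArea)
    print("lid",c,a,cv2.minAreaRect(cnt),np.median(P[l][:,2]))
    rr=cv2.boxPoints(cv2.minAreaRect(cnt)); print(plane(m,rr,.059).round(4))
tall=(P[...,2]>.022)&(P[...,2]<.06)&(P[...,1]>.03)&(P[...,1]<.4)&(P[...,0]>.3)&(P[...,0]<.75)
for c,a,l in blobs(tall,10): print("tall",c.round(1),a,P[l].mean(0).round(4))
a=cv2.resize(p[120:240,165:285],None,fx=5,fy=5,interpolation=2)
cv2.imwrite("pics/b.png",cv2.convertScaleAbs(a[:,:,::-1],alpha=1.5))
a=cv2.resize(p[130:255,310:440],None,fx=5,fy=5,interpolation=2)[:600]
cv2.imwrite("pics/x.png",cv2.convertScaleAbs(a[:,:,::-1],alpha=1.2))
E
```

```text
orange [84.4 41. ] 131 [0.99  0.66  0.026] [[0.958 0.623 0.104]]
orange [471.3  84.1] 9 [ 0.837 -0.525  0.046] [[ 0.8194 -0.5078  0.104 ]]
orange [161.1 140.3] 80 [0.676 0.417 0.027] [[0.6611 0.3928 0.104 ]]
orange [329.5 199.4] 24 [ 0.486 -0.092  0.103] [[ 0.4861 -0.0915  0.104 ]]
orange [324.7 207.4] 25 [ 0.464 -0.079  0.104] [[ 0.4633 -0.0776  0.104 ]]
orange [380.4 230.1] 21 [ 0.398 -0.235  0.104] [[ 0.3974 -0.2356  0.104 ]]
orange [375.4 238.3] 25 [ 0.375 -0.221  0.105] [[ 0.3741 -0.2209  0.104 ]]
orange [159.9 255.3] 178 [0.331 0.401 0.071] [[0.331  0.3908 0.104 ]]
lid [368.88507822 190.49298034] 4986 ((366.5605773925781, 194.31298828125), (89.03955841064453, 75.32904052734375), 31.184972763061523) 0.058981263129615186
[[ 0.4779 -0.0318  0.059 ]
 [ 0.6692 -0.1491  0.059 ]
 [ 0.5295 -0.3724  0.059 ]
 [ 0.341  -0.2537  0.059 ]]
tall [170.4 143.4] 123 [0.6666 0.389  0.0267]
tall [259.4 148.4] 86 [0.6482 0.1178 0.0309]
tall [203.7 151.7] 93 [0.6396 0.2864 0.0308]
tall [176.4 179.5] 125 [0.5562 0.3694 0.0259]
tall [231.9 179.8] 10 [0.554  0.2018 0.0243]
tall [203.4 207.5] 106 [0.4702 0.2856 0.0314]
tall [260.5 206.6] 77 [0.4718 0.1142 0.0314]
tall [168.8 254.2] 81 [0.332  0.3846 0.0397]
```

View pics/b.png

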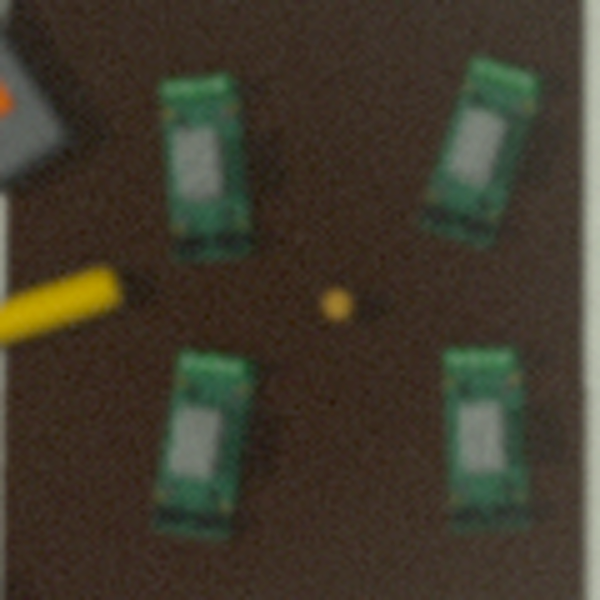

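View pics/x.png

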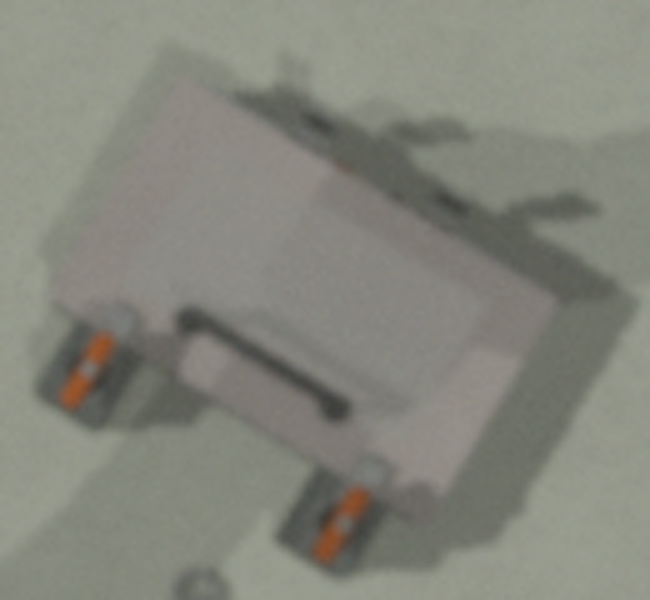

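All four boards have their terminal block at the +x end: (205,137), (266,135), (208,192), (261,191). The box yaws about -31.6°, both straps point over the lid, and the handle is at about (362,203). I'll do knob 1 first.

```bash
cat >> h.py <<'E'
YAW=-0.5515; EX=np.array([np.cos(YAW),np.sin(YAW),0]); EY=np.array([-EX[1],EX[0],0])
K1=np.array([.3858,-.2283,0]); K2=np.array([.4747,-.0846,0]); BM=(K1+K2)/2+.104*EX
def at(x,y,z): return BM+x*EX+y*EY+[0,0,z]   # box axes, bench height z
E
python3 - <<'E'
from h import *
m=camera_model("top"); print(plane(m,[[362.6,203],[348,194],[378,212]],.095),at(-.046,0,.095), BM)
go(K1+[0,0,.16],YAW+np.pi/2)
E
```

```text
[[ 0.47564159 -0.18684414  0.095     ]
 [ 0.50195681 -0.14518618  0.095     ]
 [ 0.44938289 -0.23067994  0.095     ]] [ 0.47965089 -0.18683999  0.095     ] [ 0.51883091 -0.2109424   0.        ]
shift [ 0.2482 -0.251   0.0894] clock 0.1
turn z 1.0014
tilt [-8.0e-04  1.4e-03 -1.0e+00]
```

```bash
python3 -m inch '0 .0248 -.0251 .007 0 0 0;0 .0248 -.0251 .007 0 0 0;0 .0248 -.0251 .007 0 0 0;0 .0248 -.0251 .007 0 0 0;0 .0248 -.0251 .007 0 0 0;0 .0248 -.0251 .007 0 0 0;0 .0248 -.0251 .007 0 0 0;0 .0248 -.0251 .007 0 0 0;0 .0248 -.0251 .007 0 0 0;0 .0248 -.0251 .007 0 0 0;0 0 0 0 0 0 .1;0 0 0 0 0 0 .1;0 0 0 0 0 0 .1;0 0 0 0 0 0 .1;0 0 0 0 0 0 .1;0 0 0 0 0 0 .1;0 0 0 0 0 0 .1;0 0 0 0 0 0 .1;0 0 0 0 0 0 .1;0 0 0 0 0 0 .1' 20
python3 -m inch '0 0 0 0 0 0 0;0 0 0 0 0 0 0'
python3 - <<'E'
from h import *
go(K1+[0,0,.086],YAW+np.pi/2); print(get_state()["q"].round(3))
E
```

```text
clock: 1.77
tool_pos: [0.3859, -0.2288, 0.1796]
eef_rot: [0.962, -0.274, -0.0, -0.0]
contact_force: [0.6, -0.6, 0.3]
opening: 0.499
finger_force: 0.0
clock: 1.93
tool_pos: [0.3859, -0.2289, 0.1796]
eef_rot: [0.963, -0.27, -0.0, 0.0]
contact_force: [0.2, -0.4, -0.0]
opening: 0.501
finger_force: 0.0
shift [-0.0004 -0.0004  0.0936] clock 1.9333
turn z 0.0043
tilt [-4.e-04 -1.e-04 -1.e+00]
[ 0.331  0.603  0.158  2.163 -0.236  0.392 -1.437]
```

```bash
python3 -m inch '0 0 0 .024 0 0 0;0 0 0 .024 0 0 0;0 0 0 .024 0 0 0;0 0 0 .0215 0 0 0;-1 0 0 0 0 0 0;-1 0 0 0 0 0 0;-1 0 0 0 0 0 0;-1 0 0 0 0 0 0;-1 0 0 0 0 0 0' 30
python3 -m inch '-1 0 0 0 0 0 -.05;-1 0 0 0 0 0 -.05;-1 0 0 0 0 0 -.05;-1 0 0 0 0 0 0'
python3 - <<'E'
from h import *
go(K1+[0,0,.086],YAW+np.pi/2); s=get_state(); print(s["moment"],s["q"].round(3))
E
```

```text
clock: 2.68
tool_pos: [0.3856, -0.231, 0.0874]
eef_rot: [0.962, -0.273, 0.001, 0.002]
contact_force: [-5.7, -10.0, -0.5]
opening: 0.148
finger_force: 5.7
clock: 3.02
tool_pos: [0.3853, -0.2312, 0.0874]
eef_rot: [0.98, -0.201, 0.001, 0.002]
contact_force: [-2.8, -4.8, 4.5]
opening: 0.145
finger_force: 32.5
shift [-0.0007 -0.0029  0.0014] clock 3.0167
turn z 0.1472
tilt [ 7.0e-04 -3.4e-03 -1.0e+00]
[-0.91041792  0.65478859 -0.76841507] [ 0.41   0.791  0.042  2.219 -0.206  0.134 -1.331]
```

```bash
python3 -m inch '-1 0 0 0 0 0 .05;-1 0 0 0 0 0 .05;-1 0 0 0 0 0 .05;-1 0 0 0 0 0 0'; python3 -c "
from h import *
print(get_state()['moment'])"
python3 -m inch '-1 0 0 0 0 0 .05;-1 0 0 0 0 0 .05;-1 0 0 0 0 0 .05;-1 0 0 0 0 0 .05;-1 0 0 0 0 0 0'
python3 - <<'E'
from h import *
go(K1+[0,0,.086],YAW+np.pi/2); s=get_state(); print(s["moment"],s["q"].round(3))
p,d,m=look("top"); P=cloud(m,d); h=cv2.cvtColor(p,cv2.COLOR_RGB2HSV)
cv2.imwrite("pics/k1.png",cv2.resize(p[190:260,330:420],None,fx=6,fy=6,interpolation=2)[:,:,::-1])
E
```

```text
clock: 3.35
tool_pos: [0.3854, -0.2315, 0.0874]
eef_rot: [0.962, -0.274, 0.001, 0.002]
contact_force: [-2.6, -5.9, 2.8]
opening: 0.132
finger_force: 30.0
[-1.21173277  0.74044685 -0.03066456]
clock: 3.77
tool_pos: [0.3854, -0.2315, 0.0874]
eef_rot: [0.929, -0.369, 0.001, 0.002]
contact_force: [-4.1, -5.0, 2.9]
opening: 0.133
finger_force: 30.0
shift [-0.0019 -0.0026  0.0014] clock 3.7667
turn z -0.2041
tilt [ 0.001  -0.0043 -1.    ]
[-1.01947304  0.73657219 -0.05390878] [ 0.389  0.793  0.076  2.22  -0.378  0.137 -1.51 ]
```

Counter-clockwise stopped dead (moment -0.77 N m) and clockwise gave freely (-0.05 N m). Knob 1 therefore opens clockwise, which is a + turn about tool z.

```bash
python3 -m inch '-1 0 0 0 0 0 .1;-1 0 0 0 0 0 .1;-1 0 0 0 0 0 .1;-1 0 0 0 0 0 .1;-1 0 0 0 0 0 .1;-1 0 0 0 0 0 .1;-1 0 0 0 0 0 .1;-1 0 0 0 0 0 .1;-1 0 0 0 0 0 .1;-1 0 0 0 0 0 .1;-1 0 0 0 0 0 0'
python3 - <<'E'
from h import *
go(K1+[0,0,.086],YAW+np.pi/2); s=get_state(); print(s["moment"],s["q"].round(3))
E
```

```text
clock: 4.73
tool_pos: [0.3854, -0.2315, 0.0874]
eef_rot: [-0.638, 0.77, -0.002, -0.001]
contact_force: [-3.6, -4.7, 3.3]
opening: 0.133
finger_force: 30.0
shift [-0.0032  0.0002  0.0014] clock 4.7333
turn z -1.2059
tilt [ 0.001  -0.0052 -1.    ]
[-0.84958006  0.749129   -0.13256251] [ 0.316  0.805  0.196  2.224 -0.856  0.181 -2.028]
```

```bash
python3 -m inch '-1 0 0 0 0 0 .08;-1 0 0 0 0 0 .08;-1 0 0 0 0 0 .08;-1 0 0 0 0 0 .08;-1 0 0 0 0 0 .08;-1 0 0 0 0 0 .08;-1 0 0 0 0 0 0;0 0 0 0 0 0 0;0 0 0 0 0 0 0;0 0 0 0 0 0 0;0 0 0 -.025 0 0 0;0 0 0 -.025 0 0 0;0 0 0 -.025 0 0 0;0 0 0 -.025 0 0 0;0 0 0 0 0 0 0'
python3 - <<'E'
from h import *
go(K2+[0,0,.186],YAW+np.pi/2); s=get_state(); print(s["moment"],s["q"].round(3))
E
```

```text
clock: 5.98
tool_pos: [0.3877, -0.2296, 0.1895]
eef_rot: [-0.441, 0.898, -0.002, 0.002]
contact_force: [0.2, -0.7, -0.4]
opening: 0.5
finger_force: 0.0
shift [-0.168   0.0199  0.0036] clock 5.9833
turn z 1.4641
tilt [ 0.0055 -0.0028 -1.    ]
[ 0.10691608 -0.10711684  0.02313163] [ 0.071  0.657  0.592  2.166 -0.751  0.524 -2.562]
```

```bash
python3 -m inch '0 -.028 .0028 0 0 0 0;0 -.028 .0028 0 0 0 0;0 -.028 .0028 0 0 0 0;0 -.028 .0028 0 0 0 0;0 -.028 .0028 0 0 0 0;0 -.028 .0028 0 0 0 0;0 0 0 0 0 0 -.12;0 0 0 0 0 0 -.12;0 0 0 0 0 0 -.12;0 0 0 0 0 0 -.12;0 0 0 0 0 0 -.12;0 0 0 0 0 0 -.12;0 0 0 0 0 0 -.12;0 0 0 0 0 0 -.12;0 0 0 0 0 0 -.12;0 0 0 0 0 0 -.12;0 0 0 0 0 0 -.12;0 0 0 0 0 0 -.12;0 0 0 0 0 0 -.12;0 0 0 0 0 0 -.118'
python3 -m inch '0 0 0 0 0 0 0;0 0 0 0 0 0 0'
python3 - <<'E'
from h import *
go(K2-.003*EY+[0,0,.086],YAW+np.pi/2); s=get_state(); print(s["q"].round(3))
p,d,m=look("top"); h=cv2.cvtColor(p,cv2.COLOR_RGB2HSV)
cv2.imwrite("pics/k1b.png",cv2.resize(p[150:260,300:430],None,fx=5,fy=5,interpolation=2)[:,:,::-1])
E
```

```text
clock: 7.65
tool_pos: [0.4754, -0.085, 0.1857]
eef_rot: [0.963, -0.269, -0.0, -0.001]
contact_force: [0.4, 1.0, 0.2]
opening: 0.504
finger_force: 0.0
clock: 7.82
tool_pos: [0.4755, -0.0854, 0.1859]
eef_rot: [0.962, -0.274, -0.0, -0.001]
contact_force: [-0.1, -0.3, 0.3]
opening: 0.498
finger_force: 0.0
shift [-0.001   0.0029  0.0999] clock 7.8167
turn z -0.0033
tilt [-3.0e-04  1.3e-03 -1.0e+00]
[-0.2    0.665  0.465  2.07  -0.576  0.535 -1.441]
```

View pics/k1b.png

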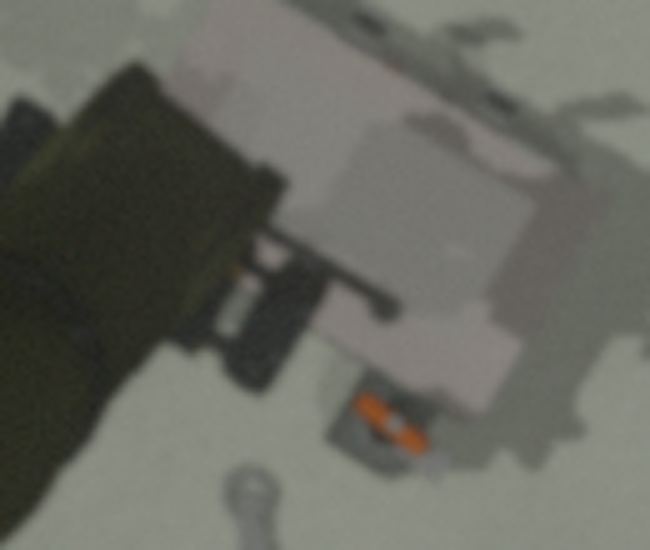

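Knob 1 is open: its wing at (378,235) now lies across, with the strap pointing -y and clear of the lid. Now knob 2.

```bash
python3 -m inch '0 0 .003 .025 0 0 0;0 0 0 .025 0 0 0;0 0 0 .025 0 0 0;0 0 0 .025 0 0 0;-1 0 0 0 0 0 0;-1 0 0 0 0 0 0;-1 0 0 0 0 0 0;-1 0 0 0 0 0 0;-1 0 0 0 0 0 0'
python3 -m inch '-1 0 0 0 0 0 -.05;-1 0 0 0 0 0 -.05;-1 0 0 0 0 0 -.05;-1 0 0 0 0 0 0'
python3 - <<'E'
from h import *
go(K2-.003*EY+[0,0,.086],YAW+np.pi/2); s=get_state(); print(s["moment"],s["q"].round(3))
E
```

```text
clock: 8.62
tool_pos: [0.4751, -0.0881, 0.0875]
eef_rot: [0.962, -0.272, 0.001, -0.0]
contact_force: [6.0, 9.3, 0.5]
opening: 0.146
finger_force: 5.7
clock: 8.95
tool_pos: [0.4755, -0.0875, 0.0874]
eef_rot: [0.98, -0.199, 0.002, -0.001]
contact_force: [1.9, 3.0, 6.4]
opening: 0.133
finger_force: 30.0
shift [-0.0024  0.0006  0.0014] clock 8.95
turn z 0.1517
tilt [ 3.3e-03  9.0e-04 -1.0e+00]
[ 0.68271175 -0.28829762  0.08630661] [-0.039  0.819  0.21   2.125 -0.65   0.256 -1.232]
```

Moment is only 0.086 N m, so knob 2 opens counter-clockwise.

```bash
python3 -m inch '-1 0 0 0 0 0 -.1;-1 0 0 0 0 0 -.1;-1 0 0 0 0 0 -.1;-1 0 0 0 0 0 -.1;-1 0 0 0 0 0 -.1;-1 0 0 0 0 0 -.1;-1 0 0 0 0 0 -.1;-1 0 0 0 0 0 -.1;-1 0 0 0 0 0 -.1;-1 0 0 0 0 0 -.1;-1 0 0 0 0 0 -.1;-1 0 0 0 0 0 -.1;-1 0 0 0 0 0 -.1;-1 0 0 0 0 0 -.1;-1 0 0 0 0 0 -.1;-1 0 0 0 0 0 0;0 0 0 0 0 0 0;0 0 0 0 0 0 0;0 0 0 0 0 0 0'
python3 -m inch '0 0 0 -.025 0 0 0;0 0 0 -.025 0 0 0;0 0 0 -.025 0 0 0;0 0 0 -.025 0 0 0;0 0 0 0 0 0 0'
python3 - <<'E'
from h import *
go(at(-.046,0,.19)-.002*EY,YAW); s=get_state(); print(s["moment"],s["q"].round(3))
E
```

```text
clock: 10.53
tool_pos: [0.4738, -0.0891, 0.0864]
eef_rot: [0.854, 0.521, -0.0, 0.0]
contact_force: [-0.4, -0.0, -0.6]
opening: 0.341
finger_force: 0.0
clock: 10.95
tool_pos: [0.4759, -0.0895, 0.1899]
eef_rot: [0.854, 0.521, 0.002, 0.002]
contact_force: [0.1, 0.1, 0.7]
opening: 0.5
finger_force: 0.0
shift [-0.0869  0.0477  0.    ] clock 10.95
turn z 0.0765
tilt [ 0.0068 -0.0016 -1.    ]
[-0.02955484 -0.0323504  -0.01404402] [ 0.107  0.604 -0.026  2.055  0.035  0.476 -0.421]
```

```bash
python3 -m inch '-.2 -.029 .016 0 0 0 .025;-.2 -.029 .016 0 0 0 .025;-.2 -.029 .016 0 0 0 .0265;-.2 0 0 0 0 0 0;-.2 0 0 0 0 0 0'
python3 - <<'E'
from h import *
go(at(-.046,-.002,.090),YAW)
p,d,m=look("top"); P=cloud(m,d); h=cv2.cvtColor(p,cv2.COLOR_RGB2HSV)
org=(h[...,0]<18)&(h[...,1]>110)&(h[...,2]>80)&(P[...,2]>.08)&(P[...,2]<.13)
org[:, :250]=0
for c,a,l in blobs(org,5): print(c.round(1),a,plane(m,c,.104).round(4))
th=0;Pv=None
for i in range(0,31):
    th=i*.0575; f=min(th,.55)   # tilt follows lid until .55
    tz=np.array([-np.sin(f),-np.cos(f)]); b=.1307*np.array([-np.cos(th+.295),np.sin(th+.295)])
    t=b+.005*tz
    if Pv is not None:
        dd=t-Pv[0]; fm=Pv[1]; ty=np.array([np.cos(fm),-np.sin(fm)]); tzz=np.array([-np.sin(fm),-np.cos(fm)])
        print(i,"y %.4f z %.4f rx %.4f"%(dd@ty,dd@tzz,f-fm))
    Pv=(t,f)
E
```

```text
clock: 11.37
tool_pos: [0.4735, -0.1904, 0.1856]
eef_rot: [0.874, 0.486, -0.001, 0.0]
contact_force: [0.5, 0.2, -0.5]
opening: 0.4
finger_force: 0.0
shift [0.0044 0.0033 0.0955] clock 11.3667
turn z -0.0037
tilt [-0.0013 -0.0013 -1.    ]
[357.5  80.2] 18 [[ 0.8337 -0.1765  0.104 ]]
[474.8  80.2] 13 [[ 0.8311 -0.5182  0.104 ]]
[323.1 201.6] 22 [[ 0.4799 -0.0732  0.104 ]]
[331.4 205.6] 27 [[ 0.4682 -0.0968  0.104 ]]
1 y 0.0021 z -0.0071 rx 0.0575
2 y 0.0021 z -0.0071 rx 0.0575
3 y 0.0021 z -0.0071 rx 0.0575
4 y 0.0021 z -0.0071 rx 0.0575
5 y 0.0021 z -0.0071 rx 0.0575
6 y 0.0021 z -0.0071 rx 0.0575
7 y 0.0021 z -0.0071 rx 0.0575
8 y 0.0021 z -0.0071 rx 0.0575
9 y 0.0021 z -0.0071 rx 0.0575
10 y 0.0022 z -0.0071 rx 0.0325
11 y 0.0026 z -0.0071 rx 0.0000
12 y 0.0030 z -0.0069 rx 0.0000
13 y 0.0034 z -0.0067 rx 0.0000
14 y 0.0037 z -0.0065 rx 0.0000
15 y 0.0041 z -0.0063 rx 0.0000
16 y 0.0045 z -0.0060 rx 0.0000
17 y 0.0048 z -0.0058 rx 0.0000
18 y 0.0051 z -0.0055 rx 0.0000
19 y 0.0054 z -0.0052 rx 0.0000
20 y 0.0057 z -0.0049 rx 0.0000
21 y 0.0060 z -0.0045 rx 0.0000
22 y 0.0062 z -0.0042 rx 0.0000
23 y 0.0065 z -0.0038 rx 0.0000
24 y 0.0067 z -0.0034 rx 0.0000
25 y 0.0069 z -0.0030 rx 0.0000
26 y 0.0070 z -0.0026 rx 0.0000
27 y 0.0072 z -0.0022 rx 0.0000
28 y 0.0073 z -0.0018 rx 0.0000
29 y 0.0074 z -0.0014 rx 0.0000
30 y 0.0075 z -0.0010 rx 0.0000
```

```bash
python3 -m inch '-.2 .0044 .0033 .02 0 0 0;-.2 0 0 .025 0 0 0;-.2 0 0 .025 0 0 0;-.2 0 0 .0255 0 0 0;-1 0 0 0 0 0 0;-1 0 0 0 0 0 0;-1 0 0 0 0 0 0;-1 0 0 0 0 0 0' 25
python3 -c "
from h import *
go(at(-.046,-.002,.090),YAW)"
```

```text
clock: 12.08
tool_pos: [0.4813, -0.1859, 0.0922]
eef_rot: [0.872, 0.489, 0.001, 0.001]
contact_force: [6.6, -3.6, -5.0]
opening: 0.121
finger_force: 3.3
shift [-0.0037 -0.0009  0.0022] clock 12.0833
turn z 0.0026
tilt [ 0.0038 -0.0011 -1.    ]
```

```bash
python3 -m inch '-1 0 .0021 -.0071 .0575 0 0;-1 0 .0021 -.0071 .0575 0 0;-1 0 .0021 -.0071 .0575 0 0;-1 0 .0021 -.0071 .0575 0 0;-1 0 .0021 -.0071 .0575 0 0;-1 0 .0021 -.0071 .0575 0 0;-1 0 .0021 -.0071 .0575 0 0;-1 0 .0021 -.0071 .0575 0 0;-1 0 .0021 -.0071 .0575 0 0;-1 0 .0022 -.0071 .0325 0 0'
cat >> h.py <<'E'
def box(T=None):
    p,M=pose(); B=np.c_[EX,EY,[0,0,1]]
    q=B.T@(p-BM); print("box tcp",q.round(4),"toolz in box",(B.T@M[:,2]).round(3),"F",get_state()["contact_force"].round(1))
    g=q-.005*(B.T@M[:,2]); v=g-[.079,0,.057]; print("lid est",np.arctan2(v[2],-v[0])-.295,"rad",np.hypot(v[0],v[2]))
E
python3 -c "
from h import *
box()"
```

```text
clock: 12.92
tool_pos: [0.5127, -0.2058, 0.1542]
eef_rot: [0.84, 0.47, -0.133, -0.238]
contact_force: [0.1, 0.7, -4.6]
opening: 0.096
finger_force: 25.0
box tcp [-0.0079  0.0012  0.1542] toolz in box [-0.524 -0.    -0.852] F [ 0.1  0.7 -4.6]
lid est 0.582529313009345 rad 0.1319237881094833
```

```bash
python3 -m inch '-1 0 .0026 -.0071 0 0 0;-1 0 .0030 -.0069 0 0 0;-1 0 .0034 -.0067 0 0 0;-1 0 .0037 -.0065 0 0 0;-1 0 .0041 -.0063 0 0 0;-1 0 .0045 -.006 0 0 0;-1 0 .0048 -.0058 0 0 0;-1 0 .0051 -.0055 0 0 0;-1 0 .0054 -.0052 0 0 0;-1 0 .0057 -.0049 0 0 0'
python3 -c "
from h import *
box()"
python3 -m inch '-1 0 .0060 -.0045 0 0 0;-1 0 .0062 -.0042 0 0 0;-1 0 .0065 -.0038 0 0 0;-1 0 .0067 -.0034 0 0 0;-1 0 .0069 -.003 0 0 0;-1 0 .007 -.0026 0 0 0;-1 0 .0072 -.0022 0 0 0;-1 0 .0073 -.0018 0 0 0;-1 0 0 0 0 0 0'
python3 -c "
from h import *
box();print(get_state()['q'])"
```

```text
clock: 13.75
tool_pos: [0.5675, -0.2398, 0.1889]
eef_rot: [0.839, 0.47, -0.135, -0.24]
contact_force: [-7.3, 3.4, 21.4]
opening: 0.102
finger_force: 25.0
box tcp [0.0565 0.0009 0.1889] toolz in box [-0.529 -0.002 -0.849] F [-7.3  3.4 21.4]
lid est 1.1311533959719964 rad 0.13753331936781485
clock: 14.5
tool_pos: [0.6236, -0.2746, 0.1829]
eef_rot: [0.841, 0.471, -0.13, -0.232]
contact_force: [3.4, -3.6, 17.6]
opening: 0.104
finger_force: 25.0
box tcp [0.1226 0.0006 0.1829] toolz in box [-0.512 -0.    -0.859] F [ 3.4 -3.6 17.6]
lid est 1.6164575116951423 rad 0.13810154367689567
[ 0.40826273  1.15898042 -0.07830901  0.75984139 -0.02718836  1.75243631
 -0.19094438]
```

```bash
python3 -m inch '-1 0 .006 -.003 0 0 0;-1 0 .006 -.003 0 0 0;-1 0 .003 -.001 0 0 0;-1 0 0 0 0 0 0'
python3 - <<'E'
from h import *
box()
p,d,m=look("scene"); cv2.imwrite("pics/lid.png",cv2.resize(p[100:280,180:380],None,fx=3.3,fy=3.3)[:,:,::-1])
E
```

```text
clock: 14.83
tool_pos: [0.6345, -0.2814, 0.178]
eef_rot: [0.84, 0.47, -0.133, -0.236]
contact_force: [-2.2, -1.6, 8.3]
opening: 0.102
finger_force: 25.0
box tcp [0.1354 0.0006 0.178 ] toolz in box [-0.521 -0.002 -0.853] F [-2.2 -1.6  8.3]
lid est 1.7163052545642539 rad 0.13844403028143165
```

View pics/lid.png

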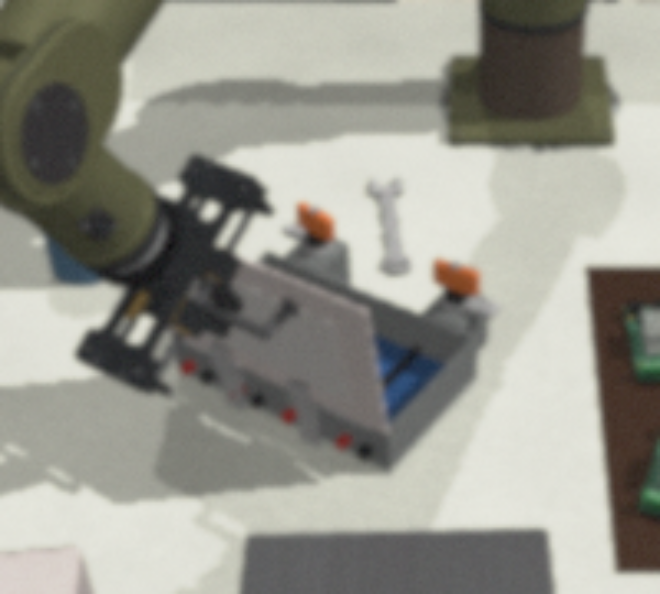

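The lid at (275,330) in the crop stands just past upright, with the fingers on the bar. Now I'll release it and back off.

```bash
python3 -m inch '-.6 0 0 0 0 0 0;-.6 0 0 0 0 0 0;-.55 0 0 -.006 0 0 0;-.55 0 0 -.01 0 0 0;-.55 0 0 -.015 0 0 0;-.55 0 0 -.02 0 0 0;-.55 0 0 -.025 0 0 0;-.55 0 0 -.025 0 0 0;-.55 0 0 -.025 0 0 0;0 0 0 0 0 0 0'
python3 - <<'E'
from h import *
box()
p,d,m=look("top"); P=cloud(m,d); cv2.imwrite("pics/lid2.png",cv2.resize(p[100:260,240:460],None,fx=3.3,fy=3.3)[:,:,::-1])
q=(P-BM)@np.c_[EX,EY,[0,0,1]]
l=(q[...,2]>.19)&(q[...,2]<.222)&(abs(q[...,1])<.14)&(q[...,0]>.05)&(q[...,0]<.14)
print(l.sum(),np.median(q[l],0), np.percentile(q[l][:,1],[2,98]))
E
```

```text
clock: 15.72
tool_pos: [0.6758, -0.3052, 0.2269]
eef_rot: [0.848, 0.47, -0.12, -0.212]
contact_force: [1.2, 2.0, -0.6]
opening: 0.279
finger_force: 0.0
box tcp [0.1831 0.002  0.2269] toolz in box [-0.473 -0.001 -0.881] F [ 1.2  2.  -0.6]
lid est 1.8239640845968843 rad 0.204239547017844
268 [0.09716995 0.04266315 0.20616866] [-0.12640544  0.12666764]
```

View pics/lid2.png

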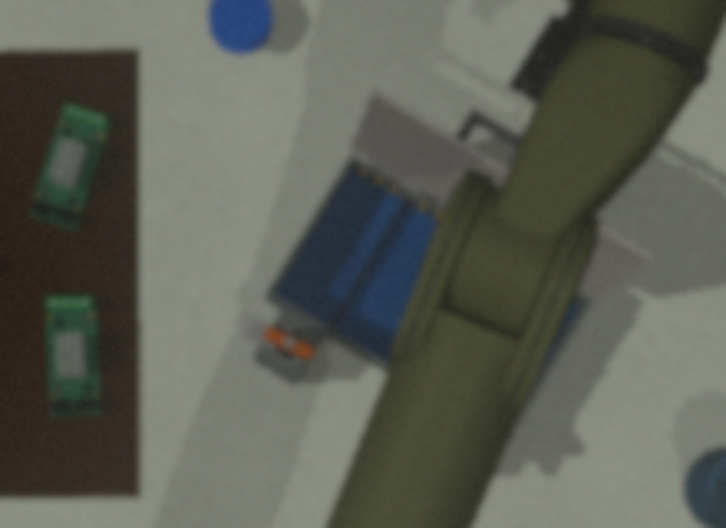

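The lid rests open on its stop. The plan is to grip each sink across its 22 mm width, with tool y along box y, so the 187 mm gripper body clears the lid and knobs. First I'll level the tool and measure the boards.

```bash
python3 -m inch '0 0 -.005 -.03 0 0 0;0 0 -.008 -.03 0 0 0;0 0 -.008 -.03 0 0 0;0 0 -.008 -.03 -.1 0 0;0 0 0 0 -.1 0 0;0 0 0 0 -.1 0 0;0 0 0 0 -.1 0 0;0 0 0 0 -.1 0 0;0 0 0 0 0 0 0'
cat >> h.py <<'E'
def boards(show=True):
    p,d,m=look("top"); P=cloud(m,d); h=cv2.cvtColor(p,cv2.COLOR_RGB2HSV); H,S,V=[h[...,i].astype(int) for i in range(3)]
    win=np.zeros((400,640),bool); win[100:290,150:310]=1
    g=win&(H>50)&(H<90)&(S>70)&(V>50)
    g2=cv2.morphologyEx(g.astype(np.uint8),cv2.MORPH_CLOSE,np.ones((9,9)))
    out=[]
    for c,a,l in blobs(g2>0,150):
        sink=l&(P[...,2]>.024)&(P[...,2]<.05)
        pc=plane(m,cv2.minAreaRect(np.argwhere(l)[:,::-1].astype(np.float32))[0],.008)[0]
        vv=np.argwhere(sink)[:,::-1]; sc=plane(m,vv.mean(0),.033)[0]
        bright=l&g&(V>np.percentile(V[l&g],85)); tc=plane(m,np.median(np.argwhere(bright)[:,::-1],0),.02)[0]
        rc=cv2.minAreaRect(plane(m,np.argwhere(l)[:,::-1],.010)[:,:2].astype(np.float32))
        bp=cv2.boxPoints(rc); e=[bp[1]-bp[0],bp[2]-bp[1]]; e=max(e,key=np.linalg.norm); e=e/np.linalg.norm(e)
        e=e*np.sign(e@(tc-sc)[:2]); out.append((sc,np.arctan2(e[1],e[0])))
        print("pix",c.round(),a,"rect",pc.round(4),"sink",sc.round(4),"n",len(vv),"head rect %.3f term %.3f"%(out[-1][1],np.arctan2(*(tc-sc)[1::-1])),"size",np.round(rc[1],3))
    return p,out
E
python3 - <<'E'
from h import *
box(); boards(); p,M=pose(); print(M[:2,:2].round(3))
E
```

```text
clock: 16.52
tool_pos: [0.7026, -0.3024, 0.2681]
eef_rot: [0.876, 0.482, 0.012, -0.008]
contact_force: [-0.6, 0.1, 0.2]
opening: 0.502
finger_force: 0.0
box tcp [0.2045 0.0184 0.2681] toolz in box [-0.002  0.03  -1.   ] F [-0.6  0.1  0.2]
lid est 1.8017721837753369 rad 0.24992349322847324
pix [262. 148.] 297 rect [0.6489 0.1159 0.008 ] sink [0.6679 0.1167 0.033 ] n 7 head rect -0.289 term -0.642 size [0.045 0.11 ]
pix [206. 150.] 305 rect [0.6395 0.2862 0.008 ] sink [0.6756 0.2878 0.033 ] n 9 head rect 0.125 term 0.328 size [0.112 0.046]
pix [262. 203.] 328 rect [0.4772 0.1131 0.008 ] sink [0.5085 0.1129 0.033 ] n 13 head rect 0.082 term 0.489 size [0.102 0.047]
pix [206. 207.] 341 rect [0.4695 0.2846 0.008 ] sink [0.4752 0.2799 0.033 ] n 12 head rect -0.131 term -0.055 size [0.047 0.111]
[[ 0.534  0.846]
 [ 0.845 -0.534]]
```

```bash
python3 - <<'E'
s=open('h.py').read()
s=s.replace("sink=l&(P[...,2]>.024)&(P[...,2]<.05)\n        pc=","pc=").replace(".008)[0]\n        vv",".008)[0]\n        sink=(P[...,2]>.022)&(P[...,2]<.05)&(np.hypot(P[...,0]-pc[0],P[...,1]-pc[1])<.03)\n        vv")
s=s.replace("sc=plane(m,vv.mean(0),.033)[0]","sc=P[sink].mean(0)")
open('h.py','w').write(s)
E
python3 - <<'E'
from h import *
_,o=boards(); go([.4718,.1142,.2],.082+np.pi/2)
E
```

```text
pix [261. 149.] 309 rect [0.649  0.1166 0.008 ] sink [0.6489 0.1179 0.031 ] n 89 head rect -0.287 term -0.416 size [0.045 0.11 ]
pix [206. 150.] 305 rect [0.6408 0.2856 0.008 ] sink [0.6394 0.2862 0.0306] n 99 head rect 0.097 term 0.050 size [0.11  0.046]
pix [262. 203.] 320 rect [0.4733 0.114  0.008 ] sink [0.4709 0.114  0.0318] n 78 head rect 0.002 term 0.071 size [0.107 0.046]
pix [206. 207.] 326 rect [0.4708 0.2844 0.008 ] sink [0.4703 0.286  0.0306] n 103 head rect -0.149 term -0.151 size [0.047 0.108]
shift [ 0.2269 -0.4236  0.0757] clock 16.6167
turn z 0.9266
tilt [ 0.018   0.0231 -0.9996]
```

```bash
python3 -m inch '0 .0175 -.0326 0 0 -.015 0;0 .0175 -.0326 0 0 -.015 0;0 .0175 -.0326 0 0 0 0;0 .0175 -.0326 0 0 0 0;0 .0175 -.0326 0 0 0 0;0 .0175 -.0326 0 0 0 0;0 .0175 -.0326 0 0 0 0;0 .0175 -.0326 0 0 0 0;0 .0175 -.0326 0 0 0 0;0 .0175 -.0326 0 0 0 0;0 .0175 -.0326 0 0 0 0;0 .0175 -.0326 0 0 0 0;0 .0175 -.0326 0 0 0 0;0 0 0 .01 0 0 .12;0 0 0 .01 0 0 .12;0 0 0 .01 0 0 .12;0 0 0 .01 0 0 .12;0 0 0 .01 0 0 .12;0 0 0 .01 0 0 .12;0 0 0 .01 0 0 .12'
python3 -m inch '-.1 0 0 .01 0 0 .09;-.1 0 0 0 0 0 0;-.1 0 0 0 0 0 0'
python3 - <<'E'
from h import *
go([.471,.114,.027],.05+np.pi/2);print(get_state()["q"].round(3))
E
```

```text
clock: 18.28
tool_pos: [0.4762, 0.1126, 0.1956]
eef_rot: [0.997, 0.082, 0.002, 0.003]
contact_force: [-0.5, 1.0, -0.8]
opening: 0.5
finger_force: 0.0
clock: 18.53
tool_pos: [0.4746, 0.1114, 0.1858]
eef_rot: [0.999, 0.04, 0.002, 0.004]
contact_force: [0.0, -0.2, 0.4]
opening: 0.45
finger_force: 0.0
shift [-0.0038 -0.004   0.1587] clock 18.5333
turn z 0.031
tilt [ 0.0036 -0.0069 -1.    ]
[-0.677  0.696  0.58   2.063 -0.683  0.576 -1.102]
```

```bash
python3 -m inch '-.1 -.0038 -.004 .03 0 0 .03;-.1 0 0 .03 0 0 0;-.1 0 0 .03 0 0 0;-.1 0 0 .03 0 0 0;-.1 0 0 .02 0 0 0;-.1 0 0 .0187 0 0 0;-1 0 0 0 0 0 0;-1 0 0 0 0 0 0;-1 0 0 0 0 0 0;-1 0 0 0 0 0 0' 35
python3 -m inch '-1 0 0 -.03 0 0 0;-1 0 0 -.03 0 0 0;-1 0 0 -.03 0 0 0;-1 0 0 -.03 0 0 0;-1 0 0 -.03 0 0 0;-1 0 0 0 0 0 0'
python3 - <<'E'
from h import *
go(at(.0,.090,.17)-.002*EY,YAW+np.pi/2);box()
E
```

```text
clock: 19.37
tool_pos: [0.4695, 0.1127, 0.0287]
eef_rot: [1.0, 0.024, 0.003, 0.004]
contact_force: [-0.1, 0.2, -1.1]
opening: 0.247
finger_force: 35.0
clock: 19.87
tool_pos: [0.4703, 0.114, 0.1829]
eef_rot: [1.0, 0.024, 0.006, 0.003]
contact_force: [-0.0, -0.0, -0.7]
opening: 0.247
finger_force: 35.0
shift [0.0825 0.2541 0.0156] clock 19.8667
turn z 0.5987
tilt [ 0.0123 -0.0058 -0.9999]
box tcp [-0.2116  0.2514  0.1829] toolz in box [ 0.014  0.001 -1.   ] F [-0.  -0.  -0.7]
lid est 0.12828637674153703 rad 0.31877710116683466
```

```bash
python3 -m inch '-1 .0092 .0282 0 0 0 0;-1 .0092 .0282 0 0 0 0;-1 .0092 .0282 0 0 0 0;-1 .0092 .0282 0 0 0 0;-1 .0092 .0282 0 0 0 0;-1 .0092 .0282 0 0 0 0;-1 .0092 .0282 0 0 0 0;-1 .0092 .0282 0 0 0 0;-1 .0092 .0282 0 0 0 0;-1 0 0 0 0 0 .12;-1 0 0 0 0 0 .12;-1 0 0 0 0 0 .12;-1 0 0 0 0 0 .12;-1 0 0 0 0 0 .119;-1 0 0 0 0 0 0;-1 0 0 0 0 0 0'
python3 - <<'E'
from h import *
go(at(.0,.088,.033),YAW+np.pi/2);box();print(get_state()["q"].round(3))
E
```

```text
clock: 21.2
tool_pos: [0.5621, -0.1356, 0.1799]
eef_rot: [0.963, -0.271, 0.002, 0.003]
contact_force: [-0.6, -0.7, -1.6]
opening: 0.249
finger_force: 35.0
shift [ 0.0016 -0.002   0.1469] clock 21.2
turn z 0.0031
tilt [ 0.0028 -0.008  -1.    ]
box tcp [-0.0026  0.0868  0.1799] toolz in box [ 0.007 -0.005 -1.   ] F [-0.6 -0.7 -1.6]
lid est 0.7075815800075025 rad 0.15171984288608156
[-0.237  0.84   0.725  1.809 -0.759  0.788 -1.236]
```

```bash
python3 -m inch '-1 .0016 -.002 .025 0 0 0;-1 0 0 .025 0 0 0;-1 0 0 .025 0 0 0;-1 0 0 .025 0 0 0;-1 0 0 .02 0 0 0;-1 0 0 .015 0 0 0;-1 0 0 .012 0 0 0;-1 0 0 0 0 0 0'
python3 -c "
from h import *
box()"
python3 -m inch '-.3 0 0 0 0 0 0;-.3 0 0 0 0 0 0;-.3 0 0 0 0 0 0;-.3 0 0 -.02 0 0 0;-.3 0 0 -.025 0 0 0;-.3 0 0 -.03 0 0 0;-.3 0 0 -.035 0 0 0;-.1 0 0 -.035 0 0 0'
python3 - <<'E'
from h import *
box();p,o=boards(); go([*o[0][0][:2],.2],o[0][1]+np.pi/2)
cv2.imwrite("pics/pl1.png",cv2.resize(p[120:250,240:440],None,fx=3.5,fy=3.5)[:,:,::-1])
E
```

```text
clock: 21.87
tool_pos: [0.5651, -0.1363, 0.0324]
eef_rot: [0.963, -0.271, 0.002, 0.003]
contact_force: [0.5, 0.7, -0.1]
opening: 0.243
finger_force: 35.0
box tcp [0.0003 0.0878 0.0324] toolz in box [ 0.006 -0.004 -1.   ] F [ 0.5  0.7 -0.1]
lid est -0.5390907374436213 rad 0.08113216750152193
clock: 22.53
tool_pos: [0.5641, -0.1351, 0.1793]
eef_rot: [0.962, -0.272, 0.002, 0.004]
contact_force: [0.4, -0.1, -1.3]
opening: 0.405
finger_force: 0.0
box tcp [-0.0012  0.0883  0.1793] toolz in box [ 0.006 -0.006 -1.   ] F [ 0.4 -0.1 -1.3]
lid est 0.7136510104439533 rad 0.15048254249411028
pix [206. 149.] 302 rect [0.641  0.2855 0.008 ] sink [0.6397 0.2866 0.03  ] n 97 head rect 0.110 term 0.107 size [0.11  0.046]
shift [-0.1606 -0.3988 -0.0182] clock 22.5833
turn z -0.662
tilt [ 0.0127 -0.0117 -0.9999]
```

View pics/pl1.png

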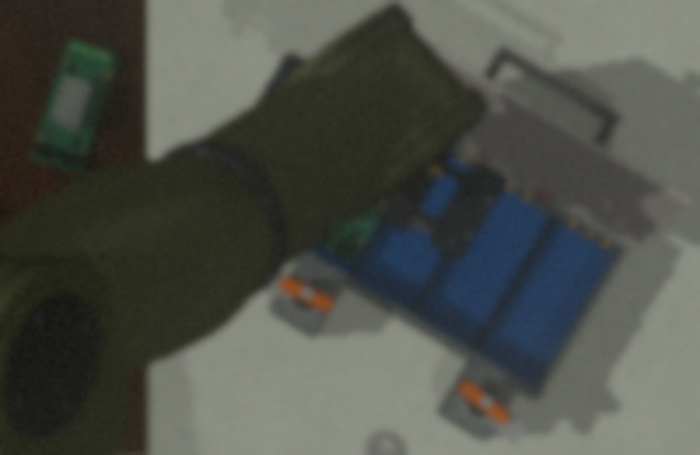

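```bash
sed -i 's/&(S>70)&(V>50)/\&(S>70)\&(V>50)\&(P[...,2]<.06)/' h.py; python3 - <<'E'
from h import *
p,o=boards(); o=[x for x in o if abs(x[0][1]-.117)<.06 and x[0][0]>.55]; go([*o[0][0][:2],.027],o[0][1]+np.pi/2); print(get_state()["q"].round(3))
E
```

```text
pix [206. 150.] 291 rect [0.6393 0.2855 0.008 ] sink [0.6396 0.2864 0.0303] n 101 head rect 0.090 term 0.109 size [0.112 0.046]Traceback (most recent call last):
  File "<stdin>", line 2, in <module>
IndexError: list index out of range
```

```bash
python3 - <<'E'
from h import *
p,d,m=look("top"); P=cloud(m,d); h=cv2.cvtColor(p,cv2.COLOR_RGB2HSV); H,S,V=[h[...,i].astype(int) for i in range(3)]
w=np.s_[130:170:4,250:274:3]
print(H[w][4],S[w][4],V[w][4],P[w][4][:,2].round(3))
g=(H>50)&(H<90)&(S>70)&(V>50)&(P[...,2]<.06); print(g[130:170,248:276].sum())
go([.6489,.1179,.2],-.287+np.pi/2)
t=(P[...,2]>.022)&(P[...,2]<.05)&(np.hypot(P[...,0]-.649,P[...,1]-.118)<.04); print(t.sum(),P[t].mean(0))
E
```

```text
[17 25 68 50 56 56 69 30] [102  68  54  26  23  30  71  34] [45 41 75 89 87 69 47 37] [0.005 0.002 0.008 0.031 0.035 0.016 0.003 0.002]
191
shift [-0.0623 -0.2596 -0.0211] clock 22.6833
turn z -0.2644
tilt [ 0.0087 -0.0099 -0.9999]
92 [0.64772053 0.11816731 0.03121231]
```

```bash
sed -i 's/(S>70)&(V>50)/(S>60)\&(V>36)/' h.py; python3 -m inch '-.1 -.0078 -.0325 0 0 0 0;-.1 -.0078 -.0325 0 0 0 0;-.1 -.0078 -.0325 0 0 0 0;-.1 -.0078 -.0325 0 0 0 0;-.1 -.0078 -.0325 0 0 0 0;-.1 -.0078 -.0325 0 0 0 0;-.1 -.0078 -.0325 0 0 0 0;-.1 -.0078 -.0325 0 0 0 0;-.1 0 0 0 0 0 -.088;-.1 0 0 0 0 0 -.088;-.1 0 0 0 0 0 -.088;-.1 0 0 0 0 0 0;-.1 0 0 0 0 0 0'
python3 - <<'E'
from h import *
go([.6481,.1180,.027],-.287+np.pi/2); print(get_state()["q"].round(3))
E
```

```text
clock: 23.77
tool_pos: [0.6472, 0.1188, 0.1749]
eef_rot: [0.989, -0.145, 0.001, 0.004]
contact_force: [-1.0, -0.2, -0.4]
opening: 0.447
finger_force: 0.0
shift [ 0.0006 -0.0005  0.1479] clock 23.7667
turn z -0.0037
tilt [ 0.001  -0.0077 -1.    ]
[-0.597  0.932  0.706  1.552 -0.701  0.924 -1.518]
```

```bash
python3 -m inch '-.1 0 0 .03 0 0 0;-.1 0 0 .03 0 0 0;-.1 0 0 .03 0 0 0;-.1 0 0 .03 0 0 0;-.1 0 0 .02 0 0 0;-.1 0 0 .008 0 0 0;-1 0 0 0 0 0 0;-1 0 0 0 0 0 0;-1 0 0 0 0 0 0;-1 0 0 0 0 0 0' 35
python3 -m inch '-1 0 0 -.03 0 0 0;-1 0 0 -.03 0 0 0;-1 0 0 -.03 0 0 0;-1 0 0 -.03 0 0 0;-1 0 0 -.03 0 0 0;-1 0 0 0 0 0 0'
python3 - <<'E'
from h import *
go(at(.0,.029,.17),YAW+np.pi/2);box()
E
```

```text
clock: 24.6
tool_pos: [0.6495, 0.1174, 0.0297]
eef_rot: [0.99, -0.144, 0.003, 0.004]
contact_force: [-0.1, -0.2, -0.9]
opening: 0.246
finger_force: 35.0
clock: 25.1
tool_pos: [0.6519, 0.118, 0.1858]
eef_rot: [0.99, -0.144, 0.008, 0.003]
contact_force: [0.8, 0.0, 0.0]
opening: 0.246
finger_force: 35.0
shift [-0.0266  0.3252  0.0162] clock 25.1
turn z 0.2626
tilt [ 0.0156 -0.0075 -0.9998]
box tcp [-0.059   0.3499  0.1858] toolz in box [ 0.017  0.002 -1.   ] F [0.8 0.  0. ]
lid est 0.47470152055409137 rad 0.19226619549164345
```

```bash
python3 -m inch '-1 -.0027 .0325 0 0 -.015 0;-1 -.0027 .0325 0 0 0 0;-1 -.0027 .0325 0 0 0 0;-1 -.0027 .0325 0 0 0 0;-1 -.0027 .0325 0 0 0 0;-1 -.0027 .0325 0 0 0 0;-1 -.0027 .0325 0 0 0 0;-1 -.0027 .0325 0 0 0 0;-1 -.0027 .0325 0 0 0 0;-1 -.0027 .0325 0 0 0 0;-1 0 0 0 0 0 .088;-1 0 0 0 0 0 .088;-1 0 0 0 0 0 .088;-1 0 0 0 0 0 0;-1 0 0 0 0 0 0'
python3 - <<'E'
from h import *
go(at(.0,.029,.036),YAW+np.pi/2);box();print(get_state()["q"].round(3))
E
```

```text
clock: 26.35
tool_pos: [0.5296, -0.1851, 0.1808]
eef_rot: [0.962, -0.272, -0.005, 0.004]
contact_force: [-0.3, 0.1, -1.0]
opening: 0.245
finger_force: 35.0
shift [ 0.0054 -0.0027  0.1447] clock 26.35
turn z 0.0014
tilt [-0.011  -0.0042 -0.9999]
box tcp [-0.0044  0.0277  0.1808] toolz in box [-0.007 -0.009 -1.   ] F [-0.3  0.1 -1. ]
lid est 0.7014423401558243 rad 0.15339086246290992
[-0.133  0.817  0.699  1.847 -0.73   0.765 -1.154]
```

```bash
python3 -m inch '-1 .0054 -.0025 .025 0 0 0;-1 0 0 .025 0 0 0;-1 0 0 .025 0 0 0;-1 0 0 .025 0 0 0;-1 0 0 .02 0 0 0;-1 0 0 .014 0 0 0;-1 0 0 .0105 0 0 0;-1 0 0 0 0 0 0'
python3 -c "
from h import *
box()"
python3 -m inch '-.3 0 0 0 0 0 0;-.3 0 0 0 0 0 0;-.3 0 0 0 0 0 0;-.3 0 0 -.02 0 0 0;-.3 0 0 -.025 0 0 0;-.3 0 0 -.03 0 0 0;-.3 0 0 -.035 0 0 0;-.1 0 0 -.035 0 0 0'
python3 - <<'E'
from h import *
box();p,o=boards(); go([.6396,.2864,.2],.1+np.pi/2)
E
```

```text
clock: 27.02
tool_pos: [0.5338, -0.1862, 0.0353]
eef_rot: [0.962, -0.272, -0.005, 0.003]
contact_force: [-0.0, 0.2, -0.7]
opening: 0.247
finger_force: 35.0
box tcp [-0.0002  0.0289  0.0353] toolz in box [-0.008 -0.009 -1.   ] F [-0.   0.2 -0.7]
lid est -0.5031061678477866 rad 0.08091691096965718
clock: 27.68
tool_pos: [0.5351, -0.1857, 0.1827]
eef_rot: [0.962, -0.273, -0.005, 0.004]
contact_force: [-0.0, -0.6, 0.5]
opening: 0.401
finger_force: 0.0
box tcp [0.0006 0.03   0.1827] toolz in box [-0.008 -0.01  -1.   ] F [-0.  -0.6  0.5]
lid est 0.7358024487570625 rad 0.1523268521248466
pix [206. 153.] 420 rect [0.6394 0.2856 0.008 ] sink [0.6392 0.2864 0.0303] n 97 head rect 0.107 term 0.117 size [0.113 0.048]
pix [206. 208.] 461 rect [0.4694 0.2845 0.008 ] sink [0.4703 0.2862 0.0313] n 103 head rect -0.145 term -0.122 size [0.049 0.112]
shift [-0.163  -0.457  -0.0151] clock 27.7333
turn z -0.653
tilt [-0.0017 -0.0085 -1.    ]
```

```bash
python3 -m inch '-.1 -.0125 -.0351 0 0 0 0;-.1 -.0125 -.0351 0 0 0 0;-.1 -.0125 -.0351 0 0 0 0;-.1 -.0125 -.0351 0 0 0 0;-.1 -.0125 -.0351 0 0 0 0;-.1 -.0125 -.0351 0 0 0 0;-.1 -.0125 -.0351 0 0 0 0;-.1 -.0125 -.0351 0 0 0 0;-.1 -.0125 -.0351 0 0 0 0;-.1 -.0125 -.0351 0 0 0 0;-.1 -.0125 -.0351 0 0 0 0;-.1 -.0125 -.0351 0 0 0 0;-.1 -.0125 -.0351 0 0 0 0;-.1 0 0 0 0 0 -.109;-.1 0 0 0 0 0 -.109;-.1 0 0 0 0 0 -.109;-.1 0 0 0 0 0 -.109;-.1 0 0 0 0 0 -.109;-.1 0 0 0 0 0 -.109;-.1 0 0 0 0 0 0'
python3 -m inch '-.1 0 0 0 0 0 0'
python3 - <<'E'
from h import *
go([.6393,.2864,.027],.105+np.pi/2); print(get_state()["q"].round(3)); boards()
E
```

```text
clock: 29.4
tool_pos: [0.6367, 0.2878, 0.1784]
eef_rot: [0.999, 0.052, -0.006, 0.001]
contact_force: [0.7, 0.5, -0.6]
opening: 0.452
finger_force: 0.0
clock: 29.48
tool_pos: [0.6366, 0.2878, 0.1782]
eef_rot: [0.999, 0.049, -0.006, 0.001]
contact_force: [-0.3, -0.3, 0.3]
opening: 0.451
finger_force: 0.0
shift [0.0042 0.0014 0.1512] clock 29.4833
turn z -0.0063
tilt [-0.0112 -0.0033 -0.9999]
[-0.78   0.965  0.645  1.392 -0.626  1.006 -1.47 ]
pix [207. 162.] 240 rect [0.6198 0.284  0.008 ] sink [0.6304 0.2854 0.0307] n 72 head rect -3.043 term -3.105 size [0.074 0.047]
pix [206. 208.] 439 rect [0.4696 0.2852 0.008 ] sink [0.4706 0.2859 0.0311] n 102 head rect -0.133 term -0.047 size [0.048 0.111]
```

```bash
python3 -m inch '-.1 .0025 .001 .03 0 0 0;-.1 0 0 .03 0 0 0;-.1 0 0 .03 0 0 0;-.1 0 0 .03 0 0 0;-.1 0 0 .02 0 0 0;-.1 0 0 .011 0 0 0;-1 0 0 0 0 0 0;-1 0 0 0 0 0 0;-1 0 0 0 0 0 0;-1 0 0 0 0 0 0' 35
python3 -m inch '-1 0 0 -.03 0 0 0;-1 0 0 -.03 0 0 0;-1 0 0 -.03 0 0 0;-1 0 0 -.03 0 0 0;-1 0 0 -.03 0 0 0;-1 0 0 0 0 0 0'
python3 - <<'E'
from h import *
go(at(.0,-.033,.17),YAW+np.pi/2);box()
E
```

```text
clock: 30.37
tool_pos: [0.6388, 0.2866, 0.0288]
eef_rot: [0.999, 0.051, -0.004, 0.001]
contact_force: [-0.4, 0.7, -1.2]
opening: 0.247
finger_force: 35.0
clock: 30.87
tool_pos: [0.6436, 0.2875, 0.1854]
eef_rot: [0.999, 0.051, 0.001, 0.0]
contact_force: [0.9, 0.2, -0.8]
opening: 0.244
finger_force: 35.0
shift [-0.1946  0.5094  0.0152] clock 30.8667
turn z 0.6528
tilt [ 0.0016 -0.     -1.    ]
box tcp [-0.1549  0.4899  0.1854] toolz in box [ 0.001  0.001 -1.   ] F [ 0.9  0.2 -0.8]
lid est 0.22335639632592313 rad 0.2692542611248806
```

```bash
python3 -m inch '-1 -.0139 .0364 0 0 0 0;-1 -.0139 .0364 0 0 0 0;-1 -.0139 .0364 0 0 0 0;-1 -.0139 .0364 0 0 0 0;-1 -.0139 .0364 0 0 0 0;-1 -.0139 .0364 0 0 0 0;-1 -.0139 .0364 0 0 0 0;-1 -.0139 .0364 0 0 0 0;-1 -.0139 .0364 0 0 0 0;-1 -.0139 .0364 0 0 0 0;-1 -.0139 .0364 0 0 0 0;-1 -.0139 .0364 0 0 0 0;-1 -.0139 .0364 0 0 0 0;-1 -.0139 .0364 0 0 0 0;-1 0 0 0 0 0 .109;-1 0 0 0 0 0 .109;-1 0 0 0 0 0 .109;-1 0 0 0 0 0 .109;-1 0 0 0 0 0 .109;-1 0 0 0 0 0 .108'
python3 -m inch '-1 0 0 0 0 0 0;-1 0 0 0 0 0 0'
python3 - <<'E'
from h import *
go(at(.0,-.033,.035),YAW+np.pi/2);box();print(get_state()["q"].round(3))
E
```

```text
clock: 32.53
tool_pos: [0.4975, -0.2397, 0.1812]
eef_rot: [0.961, -0.275, -0.004, 0.003]
contact_force: [-0.1, 0.3, -1.8]
opening: 0.246
finger_force: 35.0
clock: 32.7
tool_pos: [0.4974, -0.2396, 0.1809]
eef_rot: [0.963, -0.271, -0.005, 0.004]
contact_force: [-0.2, 0.1, -1.3]
opening: 0.246
finger_force: 35.0
shift [ 0.0043 -0.004   0.1459] clock 32.7
turn z 0.0029
tilt [-0.0109 -0.0044 -0.9999]
box tcp [-0.0033 -0.0357  0.1809] toolz in box [-0.007 -0.009 -1.   ] F [-0.2  0.1 -1.3]
lid est 0.7079969748429036 rad 0.15290562269800553
[-0.023  0.804  0.691  1.874 -0.729  0.744 -1.035]
```

```bash
python3 -m inch '-1 .0043 -.003 .025 0 0 0;-1 0 0 .025 0 0 0;-1 0 0 .025 0 0 0;-1 0 0 .025 0 0 0;-1 0 0 .02 0 0 0;-1 0 0 .014 0 0 0;-1 0 0 .0115 0 0 0;-1 0 0 0 0 0 0'
python3 -c "
from h import *
box()"
python3 -m inch '-.3 0 0 0 0 0 0;-.3 0 0 0 0 0 0;-.3 0 0 0 0 0 0;-.3 0 0 -.02 0 0 0;-.3 0 0 -.025 0 0 0;-.3 0 0 -.03 0 0 0;-.3 0 0 -.035 0 0 0;-.1 0 0 -.035 0 0 0'
python3 - <<'E'
from h import *
box();p,o=boards(); o=o[-1];go([*o[0][:2],.2],-.14+np.pi/2)
E
```

```text
clock: 33.37
tool_pos: [0.5008, -0.2398, 0.0342]
eef_rot: [0.963, -0.271, -0.005, 0.003]
contact_force: [0.6, 0.5, -1.2]
opening: 0.247
finger_force: 35.0
box tcp [-0.0002 -0.034   0.0342] toolz in box [-0.008 -0.008 -1.   ] F [ 0.6  0.5 -1.2]
lid est -0.5156396839168791 rad 0.08117473506410865
clock: 34.03
tool_pos: [0.5021, -0.2391, 0.1818]
eef_rot: [0.962, -0.272, -0.005, 0.004]
contact_force: [1.2, 0.2, 0.0]
opening: 0.404
finger_force: 0.0
box tcp [ 0.0005 -0.0327  0.1818] toolz in box [-0.008 -0.01  -1.   ] F [1.2 0.2 0. ]
lid est 0.7319919347538262 rad 0.1516215574038321
pix [206. 208.] 423 rect [0.4693 0.2849 0.008 ] sink [0.4703 0.2859 0.0308] n 104 head rect -0.140 term -0.149 size [0.048 0.111]
shift [-0.3061 -0.4312 -0.0168] clock 34.0833
turn z -0.4117
tilt [-0.0024 -0.0093 -1.    ]
```

```bash
python3 -m inch '-.1 -.0219 -.0308 0 0 0 0;-.1 -.0219 -.0308 0 0 0 0;-.1 -.0219 -.0308 0 0 0 0;-.1 -.0219 -.0308 0 0 0 0;-.1 -.0219 -.0308 0 0 0 0;-.1 -.0219 -.0308 0 0 0 0;-.1 -.0219 -.0308 0 0 0 0;-.1 -.0219 -.0308 0 0 0 0;-.1 -.0219 -.0308 0 0 0 0;-.1 -.0219 -.0308 0 0 0 0;-.1 -.0219 -.0308 0 0 0 0;-.1 -.0219 -.0308 0 0 0 0;-.1 -.0219 -.0308 0 0 0 0;-.1 -.0219 -.0308 0 0 0 0;-.1 0 0 0 0 0 -.103;-.1 0 0 0 0 0 -.103;-.1 0 0 0 0 0 -.103;-.1 0 0 0 0 0 -.103;-.1 0 0 0 0 0 0;-.1 0 0 0 0 0 0'
python3 - <<'E'
from h import *
go([.4703,.2859,.027],-.14+np.pi/2); print(get_state()["q"].round(3)); boards()
E
```

```text
clock: 35.75
tool_pos: [0.4673, 0.2887, 0.1787]
eef_rot: [0.997, -0.071, -0.005, 0.002]
contact_force: [-0.5, 0.1, -0.2]
opening: 0.45
finger_force: 0.0
shift [0.0049 0.0016 0.1517] clock 35.75
turn z -0.002
tilt [-0.0111 -0.0031 -0.9999]
[-1.019  0.807  0.693  1.881 -0.75   0.748 -1.606]
```

```bash
python3 -m inch '-.1 .0035 .001 .03 0 0 0;-.1 0 0 .03 0 0 0;-.1 0 0 .03 0 0 0;-.1 0 0 .03 0 0 0;-.1 0 0 .02 0 0 0;-.1 0 0 .0115 0 0 0;-1 0 0 0 0 0 0;-1 0 0 0 0 0 0;-1 0 0 0 0 0 0;-1 0 0 0 0 0 0' 35
python3 -m inch '-1 0 0 -.03 0 0 0;-1 0 0 -.03 0 0 0;-1 0 0 -.03 0 0 0;-1 0 0 -.03 0 0 0;-1 0 0 -.03 0 0 0;-1 0 0 0 0 0 0'
python3 - <<'E'
from h import *
go(at(.0,-.0905,.17),YAW+np.pi/2);box()
E
```

```text
clock: 36.63
tool_pos: [0.4696, 0.2867, 0.0279]
eef_rot: [0.998, -0.07, -0.005, 0.002]
contact_force: [0.3, 0.8, -1.3]
opening: 0.245
finger_force: 35.0
clock: 37.13
tool_pos: [0.4739, 0.2879, 0.1829]
eef_rot: [0.998, -0.07, -0.001, -0.0]
contact_force: [1.4, -0.4, -0.6]
opening: 0.246
finger_force: 35.0
shift [0.0781 0.5707 0.0124] clock 37.1333
turn z 0.4113
tilt [-1.7e-03  8.0e-04 -1.0e+00]
box tcp [-0.2997  0.4014  0.1829] toolz in box [-0.002 -0.    -1.   ] F [ 1.4 -0.4 -0.6]
lid est 0.03772517378381879 rad 0.40063899014114984
```

```bash
python3 -m inch '-1 .0052 .038 0 0 0 0;-1 .0052 .038 0 0 0 0;-1 .0052 .038 0 0 0 0;-1 .0052 .038 0 0 0 0;-1 .0052 .038 0 0 0 0;-1 .0052 .038 0 0 0 0;-1 .0052 .038 0 0 0 0;-1 .0052 .038 0 0 0 0;-1 .0052 .038 0 0 0 0;-1 .0052 .038 0 0 0 0;-1 .0052 .038 0 0 0 0;-1 .0052 .038 0 0 0 0;-1 .0052 .038 0 0 0 0;-1 .0052 .038 0 0 0 0;-1 .0052 .038 0 0 0 0;-1 0 0 0 0 0 .103;-1 0 0 0 0 0 .103;-1 0 0 0 0 0 .103;-1 0 0 0 0 0 .102;-1 0 0 0 0 0 0'
python3 -m inch '-1 0 0 0 0 0 0'
python3 - <<'E'
from h import *
go(at(.0,-.0905,.034),YAW+np.pi/2);box();print(get_state()["q"].round(3))
E
```

```text
clock: 38.8
tool_pos: [0.4685, -0.288, 0.1792]
eef_rot: [0.962, -0.273, -0.005, 0.004]
contact_force: [-0.0, -0.9, -1.0]
opening: 0.25
finger_force: 35.0
clock: 38.88
tool_pos: [0.4685, -0.288, 0.1792]
eef_rot: [0.963, -0.27, -0.005, 0.004]
contact_force: [-0.0, 0.3, -1.0]
opening: 0.247
finger_force: 35.0
shift [ 0.0036 -0.0029  0.1452] clock 38.8833
turn z 0.0038
tilt [-0.0115 -0.0042 -0.9999]
box tcp [-0.0025 -0.092   0.1792] toolz in box [-0.008 -0.01  -1.   ] F [-0.   0.3 -1. ]
lid est 0.706301301481858 rad 0.15108879292271482
[ 0.104  0.788  0.637  1.881 -0.684  0.712 -0.976]
```

```bash
python3 -m inch '-1 .0036 -.002 .025 0 0 .003;-1 0 0 .025 0 0 0;-1 0 0 .025 0 0 0;-1 0 0 .025 0 0 0;-1 0 0 .02 0 0 0;-1 0 0 .014 0 0 0;-1 0 0 .0107 0 0 0;-1 0 0 0 0 0 0'
python3 -c "
from h import *
box()"
python3 -m inch '-.3 0 0 0 0 0 0;-.3 0 0 0 0 0 0;-.3 0 0 0 0 0 0;-.3 0 0 -.02 0 0 0;-.3 0 0 -.025 0 0 0;-.3 0 0 -.03 0 0 0;-.3 0 0 -.035 0 0 0;-.3 0 0 -.04 0 0 0;-.3 0 0 -.04 0 0 0;-.3 -.01 -.04 0 0 0 0;-.3 -.01 -.04 0 0 0 0;-.3 -.01 -.04 0 0 0 0;-.3 -.01 -.04 0 0 0 0;-.3 -.01 -.04 0 0 0 0;-.3 -.01 -.04 0 0 0 0'
python3 - <<'E'
from h import *
box();p,_,_=look("top")
cv2.imwrite("pics/pl4.png",cv2.resize(p[130:260,290:450],None,fx=4.5,fy=4.5)[:,:,::-1])
E
```

```text
clock: 39.55
tool_pos: [0.4709, -0.2887, 0.0335]
eef_rot: [0.962, -0.272, -0.005, 0.003]
contact_force: [-0.8, 0.4, -0.8]
opening: 0.244
finger_force: 35.0
box tcp [-0.0001 -0.0913  0.0335] toolz in box [-0.008 -0.008 -1.   ] F [-0.8  0.4 -0.8]
lid est -0.524454554692113 rad 0.0811754731429123
clock: 40.8
tool_pos: [0.5486, -0.0503, 0.2232]
eef_rot: [0.962, -0.273, -0.005, 0.003]
contact_force: [0.1, -0.4, -0.1]
opening: 0.348
finger_force: 0.0
box tcp [-0.0588  0.1524  0.2232] toolz in box [-0.007 -0.009 -1.   ] F [ 0.1 -0.4 -0.1]
lid est 0.5982347419321878 rad 0.21975703158847487
```

View pics/pl4.png

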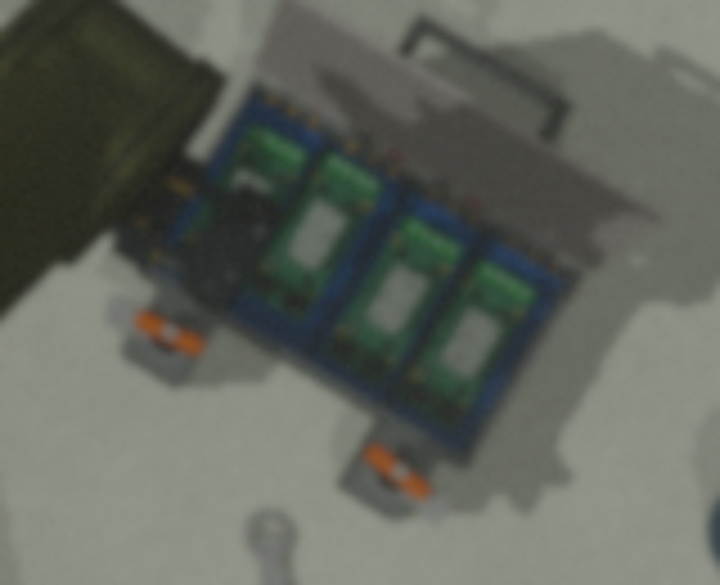

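All four boards lie in their lanes, with green terminals at the hinge end: crop (270,150), (345,180), (425,240), (500,285). Both straps are clear. Now I'll go behind the handle bar, which runs from (415,25) to (550,130) in the crop.

```bash
python3 -m inch '-.3 0 0 -.03 0 0 -.121;-.3 0 0 -.025 0 0 -.121;-.3 0 0 0 0 0 -.121;-.3 0 0 0 0 0 -.121;-.3 0 0 0 0 0 -.121;-.3 0 0 0 0 0 -.121;-.3 0 0 0 0 0 -.121;-.3 0 0 0 0 0 -.121;-.3 0 0 0 0 0 -.121;-.3 0 0 0 0 0 -.121;-.3 0 0 0 0 0 -.121;-.3 0 0 0 0 0 -.121;-.3 0 0 0 0 0 -.118;-.3 0 0 0 0 0 0'
python3 - <<'E'
from h import *
box(); p,d,m=look("top"); P=cloud(m,d); q=(P-BM)@np.c_[EX,EY,[0,0,1]]
l=(q[...,2]>.165)&(q[...,2]<.195)&(abs(q[...,1])<.06)&(q[...,0]>.115)&(q[...,0]<.17)
print(l.sum(),np.median(q[l],0).round(4),np.percentile(q[l][:,1],[2,98]).round(3),np.percentile(q[l][:,0],[5,95]).round(3),((plane(m,[[397.2,147.2]],.181)-BM)@np.c_[EX,EY,[0,0,1]]).round(4))
go(at(.185,-.002,.26),YAW); print(get_state()["q"].round(2))
E
```

```text
clock: 42.02
tool_pos: [0.5487, -0.0528, 0.2781]
eef_rot: [0.873, 0.488, -0.006, -0.001]
contact_force: [0.5, 0.3, 0.3]
opening: 0.348
finger_force: 0.0
box tcp [-0.0574  0.1504  0.2781] toolz in box [-0.007 -0.009 -1.   ] F [0.5 0.3 0.3]
lid est 0.733030596347432 rad 0.2641005116721747
176 [ 0.1312 -0.0005  0.1801] [-0.054  0.053] [0.118 0.137] [[ 0.122  -0.0019  0.181 ]]
shift [-0.151   0.2434  0.0176] clock 42.0667
turn z -0.0053
tilt [-0.0108 -0.0036 -0.9999]
[-0.2   0.58  0.35  1.76 -0.25  0.85 -0.29]
```

```bash
python3 -m inch '-.4 -.0169 .029 0 0 0 0;-.4 -.0169 .029 0 0 0 0;-.4 -.0169 .029 0 0 0 0;-.4 -.0169 .029 0 0 0 0;-.4 -.0169 .029 0 0 0 0;-.4 -.0169 .029 0 0 0 0;-.4 -.0169 .029 0 0 0 0;-.4 -.0169 .029 0 0 0 0;-.4 -.0169 .029 0 0 0 0;-.4 0 0 0 .104 0 0;-.4 0 0 0 .104 0 0;-.4 0 0 0 .104 0 0;-.4 0 0 0 .104 0 0;-.4 0 0 0 .104 0 0;-.4 0 0 0 0 0 0;-.4 0 0 0 0 0 0'
python3 - <<'E'
from h import *
box(); p,M=pose(); tz=M[:,2]; b=at(.131,-.002,.176); go(b+.003*tz)
E
```

```text
clock: 43.4
tool_pos: [0.6979, -0.3157, 0.2516]
eef_rot: [0.857, 0.476, -0.094, -0.17]
contact_force: [0.2, -0.9, 0.8]
opening: 0.299
finger_force: 0.0
box tcp [0.2074 0.0046 0.2516] toolz in box [-0.382  0.002 -0.924] F [ 0.2 -0.9  0.8]
lid est 1.8552948451809312 rad 0.23805040945006223
shift [-0.007  -0.0418  0.102 ] clock 43.4
tilt [-0.3239  0.2018 -0.9243]
```

```bash
python3 -m inch '-.5 -.0035 -.02 0 .05 0 0;-.5 -.0035 -.02 0 .05 0 0;-.5 0 0 .02 0 0 0;-.5 0 0 .02 0 0 0;-.5 0 0 0 0 0 0;-.5 0 0 0 0 0 0'
python3 - <<'E'
from h import *
box(); p,M=pose(); tz=M[:,2]; b=at(.1325,-.002,.176); go(b+.003*tz); print(get_state()["q"].round(2))
E
```

```text
clock: 43.9
tool_pos: [0.6476, -0.2936, 0.2414]
eef_rot: [0.849, 0.471, -0.117, -0.207]
contact_force: [0.2, 0.1, 0.4]
opening: 0.248
finger_force: 0.0
box tcp [ 0.153  -0.0029  0.2414] toolz in box [-0.462  0.    -0.887] F [0.2 0.1 0.4]
lid est 1.6597587508829468 rad 0.20366234111990297
shift [0.001  0.0121 0.0705] clock 43.9
tilt [-0.3935  0.2422 -0.8868]
[ 0.37  1.15  0.13  0.59 -0.17  1.88 -0.13]
```

```bash
python3 -m inch '-.5 0 .012 0 0 0 0;-.5 0 0 .015 0 0 0;-.5 0 0 .01 0 0 0;-.5 0 0 0 0 0 0'
python3 - <<'E'
from h import *
box(); p,M=pose(); tz=M[:,2]; b=at(.1325,-.002,.176); go(b+.003*tz)
p,_,_=look("scene"); cv2.imwrite("pics/ap.png",cv2.resize(p[130:260,190:350],None,fx=4.5,fy=4.5,interpolation=2)[:,:,::-1])
E
```

```text
clock: 44.23
tool_pos: [0.6479, -0.2934, 0.2114]
eef_rot: [0.849, 0.472, -0.116, -0.207]
contact_force: [-0.8, 0.4, -0.4]
opening: 0.251
finger_force: 0.0
box tcp [ 0.1532 -0.0026  0.2114] toolz in box [-0.462  0.001 -0.887] F [-0.8  0.4 -0.4]
lid est 1.7245071160893697 rad 0.17626307898224644
shift [ 0.0006 -0.002   0.0439] clock 44.2333
tilt [-0.3928  0.2427 -0.887 ]
```

View pics/ap.png

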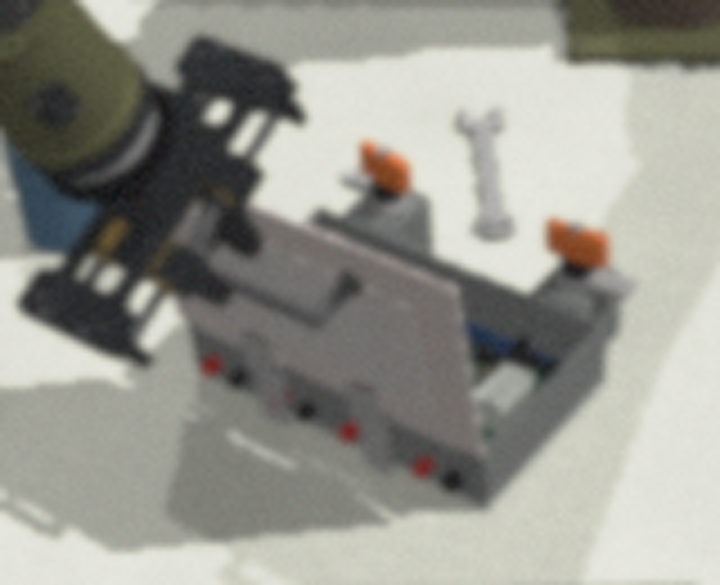

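The fingers at (240,235) and (205,275) in the crop straddle the bar line, and the front one is on the outer side of the plate. I'll advance and close.

```bash
python3 -m inch '-.5 0 -.001 .014 0 0 0;-.5 0 -.001 .014 0 0 0;-.5 0 0 .014 0 0 0;-.5 0 0 0 0 0 0'
python3 -c "
from h import *
box()"
python3 -m inch '-1 0 0 0 0 0 0;-1 0 0 0 0 0 0;-1 0 0 0 0 0 0;-1 0 0 0 0 0 0' 25
python3 - <<'E'
from h import *
box(); p,M=pose(); B=np.c_[EX,EY,[0,0,1]]; q=B.T@(p-BM); t=B.T@M[:,2]; f=np.arctan2(-t[0],-t[2]); print("f",f)
hx=np.array([.079,.057]); ty=np.array([np.cos(f),-np.sin(f)]); tz=np.array([-np.sin(f),-np.cos(f)])
c=q[[0,2]]-hx; a0=np.arctan2(c[1],-c[0]); rr=np.hypot(*c); print(a0-.295,rr)
# lid down: keep tilt f until theta<=f, then follow; bar stays at fixed offset off tcp
off=.1307*np.array([-np.cos(1.995),np.sin(1.995)])-c; oy,oz=off@ty,off@tz; print(oy,oz)
th=1.7;pv=None
for i in range(0,29):
    th=max(0,1.7-i*.0625); ff=min(f,th); ty=np.array([np.cos(ff),-np.sin(ff)]); tz=np.array([-np.sin(ff),-np.cos(ff)])
    T=.1307*np.array([-np.cos(th+.295),np.sin(th+.295)])-oy*ty-oz*tz
    if pv is not None: dd=T-pv[0]; print(i,round(th,3),"y %.4f z %.4f rx %.4f"%(dd@pv[1],dd@pv[2],ff-pv[3]))
    pv=(T,ty,tz,ff)
E
```

```text
clock: 44.62
tool_pos: [0.6289, -0.2817, 0.1743]
eef_rot: [0.849, 0.472, -0.117, -0.209]
contact_force: [0.1, 0.2, -0.3]
opening: 0.248
finger_force: 0.0
box tcp [ 0.1308 -0.0026  0.1743] toolz in box [-0.465  0.001 -0.885] F [ 0.1  0.2 -0.3]
lid est 1.6944245502924438 rad 0.13321372565719658
clock: 44.95
tool_pos: [0.6304, -0.2826, 0.1757]
eef_rot: [0.849, 0.472, -0.115, -0.207]
contact_force: [2.4, -1.6, 4.7]
opening: 0.102
finger_force: 25.0
box tcp [ 0.1326 -0.0026  0.1757] toolz in box [-0.46   0.002 -0.888] F [ 2.4 -1.6  4.7]
lid est 1.7019883721719002 rad 0.13518729570741056
f 0.47854197973090834
1.6999788398729305 0.1301944164096615
-2.470817598345023e-05 -0.0005049870215891054
1 1.637 y -0.0081 z 0.0007 rx 0.0000
2 1.575 y -0.0081 z 0.0012 rx 0.0000
3 1.512 y -0.0080 z 0.0017 rx 0.0000
4 1.45 y -0.0079 z 0.0022 rx 0.0000
5 1.387 y -0.0077 z 0.0027 rx 0.0000
6 1.325 y -0.0075 z 0.0032 rx 0.0000
7 1.262 y -0.0073 z 0.0036 rx 0.0000
8 1.2 y -0.0071 z 0.0041 rx 0.0000
9 1.137 y -0.0068 z 0.0045 rx 0.0000
10 1.075 y -0.0065 z 0.0049 rx 0.0000
11 1.012 y -0.0062 z 0.0053 rx 0.0000
12 0.95 y -0.0058 z 0.0057 rx 0.0000
13 0.887 y -0.0055 z 0.0061 rx 0.0000
14 0.825 y -0.0051 z 0.0064 rx 0.0000
15 0.762 y -0.0047 z 0.0067 rx 0.0000
16 0.7 y -0.0043 z 0.0070 rx 0.0000
17 0.637 y -0.0038 z 0.0072 rx 0.0000
18 0.575 y -0.0034 z 0.0074 rx 0.0000
19 0.512 y -0.0029 z 0.0076 rx 0.0000
20 0.45 y -0.0024 z 0.0078 rx -0.0285
21 0.387 y -0.0021 z 0.0079 rx -0.0625
22 0.325 y -0.0021 z 0.0079 rx -0.0625
23 0.262 y -0.0021 z 0.0079 rx -0.0625
24 0.2 y -0.0021 z 0.0079 rx -0.0625
25 0.137 y -0.0021 z 0.0079 rx -0.0625
26 0.075 y -0.0021 z 0.0079 rx -0.0625
27 0.012 y -0.0021 z 0.0079 rx -0.0625
28 0 y -0.0005 z 0.0016 rx -0.0125
```

Gripped (opening 0.102, about 9 mm, at 25 N). I'll bring the lid down along its arc.

```bash
python3 -m inch '-1 0 -.0081 .0007 0 0 0;-1 0 -.0081 .0012 0 0 0;-1 0 -.008 .0017 0 0 0;-1 0 -.0079 .0022 0 0 0;-1 0 -.0077 .0027 0 0 0;-1 0 -.0075 .0032 0 0 0;-1 0 -.0073 .0036 0 0 0;-1 0 -.0071 .0041 0 0 0;-1 0 -.0068 .0045 0 0 0;-1 0 -.0065 .0049 0 0 0'
python3 -c "
from h import *
box()"
python3 -m inch '-1 0 -.0062 .0053 0 0 0;-1 0 -.0058 .0057 0 0 0;-1 0 -.0055 .0061 0 0 0;-1 0 -.0051 .0064 0 0 0;-1 0 -.0047 .0067 0 0 0;-1 0 -.0043 .007 0 0 0;-1 0 -.0038 .0072 0 0 0;-1 0 -.0034 .0074 0 0 0'
python3 -c "
from h import *
box()"
```

```text
clock: 45.78
tool_pos: [0.562, -0.2398, 0.1838]
eef_rot: [0.849, 0.472, -0.115, -0.208]
contact_force: [1.7, -0.3, -0.2]
opening: 0.1
finger_force: 25.0
box tcp [ 0.0519 -0.0019  0.1838] toolz in box [-0.462  0.002 -0.887] F [ 1.7 -0.3 -0.2]
lid est 1.0893912483862005 rad 0.13357401042904227
clock: 46.45
tool_pos: [0.5128, -0.2092, 0.1554]
eef_rot: [0.849, 0.472, -0.115, -0.208]
contact_force: [1.9, -0.6, -2.2]
opening: 0.102
finger_force: 25.0
box tcp [-0.0061 -0.0017  0.1554] toolz in box [-0.461  0.002 -0.887] F [ 1.9 -0.6 -2.2]
lid est 0.5981800973786737 rad 0.13205594699508352
```

```bash
python3 -m inch '-1 0 -.0029 .0076 0 0 0;-1 0 -.0024 .0078 -.0285 0 0;-1 0 -.0021 .0079 -.0625 0 0;-1 0 -.0021 .0079 -.0625 0 0;-1 0 -.0021 .0079 -.0625 0 0;-1 0 -.0021 .0079 -.0625 0 0;-1 0 -.0021 .0079 -.0625 0 0;-1 0 -.0021 .0079 -.0625 0 0;-1 0 -.0021 .0079 -.0625 0 0;-1 0 -.0005 .0025 -.0125 0 0;-1 0 0 0 0 0 0'
python3 -c "
from h import *
box()"
```

```text
clock: 47.37
tool_pos: [0.4801, -0.1888, 0.0953]
eef_rot: [0.874, 0.486, 0.002, 0.002]
contact_force: [1.5, -0.6, 17.1]
opening: 0.105
finger_force: 25.0
box tcp [-0.0445 -0.0014  0.0953] toolz in box [ 0.005  0.001 -1.   ] F [ 1.5 -0.6 17.1]
lid est 0.04232108717345656 rad 0.13094687831932766
```

```bash
python3 -m inch '-.4 0 0 0 0 0 0;-.4 0 0 0 0 0 0;-.3 0 0 0 0 0 0;-.2 0 0 -.02 0 0 0;-.2 0 0 -.03 0 0 0;0 0 0 -.035 0 0 0;0 0 -.04 -.02 0 0 0;0 0 -.04 0 0 0 0;0 0 -.04 0 0 0 0;0 0 -.04 0 0 0 0;0 0 0 0 0 0 0'
python3 - <<'E'
from h import *
box()
p,d,m=look("top"); P=cloud(m,d); q=(P-BM)@np.c_[EX,EY,[0,0,1]]; h=cv2.cvtColor(p,cv2.COLOR_RGB2HSV)
l=(abs(q[...,1])<.12)&(abs(q[...,0])<.06)&(q[...,2]<.08); print(l.sum(),np.percentile(q[l][:,2],[5,50,95]))
f=l&(q[...,0]<-.05); print(f.sum(),np.median(q[f],0))
o=(h[...,0]<18)&(h[...,1]>100)&(h[...,2]>60)&(P[...,2]>.08)&(P[...,2]<.13); o[:,:250]=0;o[:150]=0
for c,a,l in blobs(o,5): print(c.round(1),a,plane(m,c,.104).round(4))
cv2.imwrite("pics/shut.png",cv2.resize(p[130:260,290:450],None,fx=4,fy=4)[:,:,::-1])
E
```

```text
clock: 48.28
tool_pos: [0.3321, -0.1005, 0.1968]
eef_rot: [0.873, 0.487, -0.007, -0.008]
contact_force: [-0.9, -0.1, -0.1]
opening: 0.499
finger_force: 0.0
box tcp [-0.217  -0.0038  0.1968] toolz in box [-0.021 -0.005 -1.   ] F [-0.9 -0.1 -0.1]
lid est 0.16008145979900468 rad 0.32938201254201294
3126 [0.05372277 0.05921208 0.06454899]
274 [-0.05489294  0.00065109  0.05830468]
[323.2 201.4] 25 [[ 0.4805 -0.0734  0.104 ]]
[331.3 205.6] 27 [[ 0.4684 -0.0967  0.104 ]]
[374.2 231.7] 32 [[ 0.3931 -0.218   0.104 ]]
[381.7 237.3] 23 [[ 0.3768 -0.2389  0.104 ]]
```

View pics/shut.png

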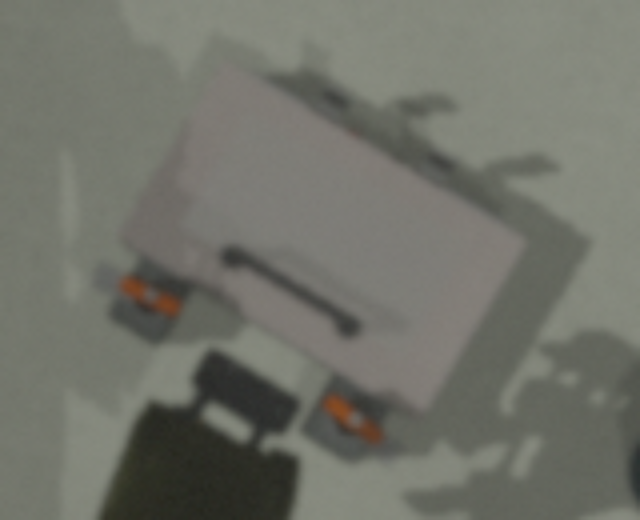

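The lid is shut and flat at 59 mm. Knob 2 sits at +1.64 rad and knob 1 at -1.68 rad. Tightening knob 2 first.

```bash
python3 -c "
from h import *
go(K2-.0015*EY+[0,0,.16],1.092-np.pi/2)"
```

```text
shift [0.0858 0.1076 0.0353] clock 48.3333
turn z -0.0749
tilt [-0.0124  0.0046 -0.9999]
```

```bash
python3 -m inch '0 .0215 .0269 0 0 0 -.025;0 .0215 .0269 0 0 0 -.025;0 .0215 .0269 0 0 0 -.025;0 .0215 .0269 0 0 0 0;0 0 0 .015 -.02 0 0;0 0 0 .015 0 0 0;0 0 0 0 0 0 0;0 0 0 0 0 0 0'
python3 -c "
from h import *
go(K2-.0015*EY+[0,0,.086],1.092-np.pi/2);print(get_state()['q'].round(2))"
```

```text
clock: 49.0
tool_pos: [0.4796, -0.0836, 0.1659]
eef_rot: [0.855, 0.518, 0.003, 0.006]
contact_force: [-0.3, -0.0, 0.8]
opening: 0.503
finger_force: 0.0
shift [-0.0046 -0.0051  0.0798] clock 49.0
turn z -0.0022
tilt [ 0.0116 -0.0072 -0.9999]
[-0.01  0.66  0.13  2.08 -0.18  0.41 -0.22]
```

```bash
python3 -m inch '0 -.0046 -.0055 .02 .01 0 0;0 0 0 .02 0 0 0;0 0 0 .02 0 0 0;0 0 0 .02 0 0 0;-1 0 0 0 0 0 0;-1 0 0 0 0 0 0;-1 0 0 0 0 0 0;-1 0 0 0 0 0 0;-1 0 0 0 0 0 0' 30
python3 -c "
from h import *
go(K2-.0015*EY+[0,0,.086],1.092-np.pi/2);print(get_state()['moment'])"
python3 -m inch '-1 0 0 0 0 0 .1;-1 0 0 0 0 0 .1;-1 0 0 0 0 0 .1;-1 0 0 0 0 0 .1;-1 0 0 0 0 0 .1;-1 0 0 0 0 0 .1;-1 0 0 0 0 0 .1;-1 0 0 0 0 0 .1;-1 0 0 0 0 0 .1;-1 0 0 0 0 0 .1;-1 0 0 0 0 0 .1;-1 0 0 0 0 0 .1;-1 0 0 0 0 0 .1;-1 0 0 0 0 0 .1;-1 0 0 0 0 0 .1;-1 0 0 0 0 0 0'
python3 -c "
from h import *
go(K2-.0015*EY+[0,0,.086],YAW-np.pi/2);print(get_state()['moment'],get_state()['q'].round(2))"
```

```text
clock: 49.75
tool_pos: [0.4751, -0.0858, 0.0878]
eef_rot: [0.855, 0.518, 0.003, 0.004]
contact_force: [6.0, -4.8, -3.0]
opening: 0.147
finger_force: 3.2
shift [-0.0006 -0.0011  0.0018] clock 49.75
turn z -0.002
tilt [ 0.0096 -0.004  -0.9999]
[-0.96070046 -1.00677535  0.01610686]
clock: 51.08
tool_pos: [0.476, -0.0876, 0.0878]
eef_rot: [0.978, -0.206, 0.006, 0.002]
contact_force: [3.9, -4.3, 0.1]
opening: 0.133
finger_force: 30.0
shift [-0.0026 -0.0007  0.0017] clock 51.0833
turn z 0.1359
tilt [ 0.0111 -0.0074 -0.9999]
[-0.76809068 -0.40293554 -0.10952571] [-0.11  0.83  0.31  2.14 -0.89  0.29 -1.01]
```

```bash
python3 -m inch '-1 0 0 0 0 0 .05;-1 0 0 0 0 0 .05;-1 0 0 0 0 0 .03;-1 0 0 0 0 0 0'
python3 -c "
from h import *
go(K2-.0015*EY+[0,0,.086],YAW-np.pi/2);print(get_state()['moment'])"
python3 -m inch '-1 0 0 0 0 0 .03;-1 0 0 0 0 0 .03;-1 0 0 0 0 0 0'
python3 -c "
from h import *
go(K2-.0015*EY+[0,0,.086],YAW-np.pi/2);print(get_state()['moment'],get_state()['q'].round(2))"
```

```text
clock: 51.42
tool_pos: [0.4759, -0.0878, 0.0878]
eef_rot: [0.963, -0.268, 0.006, 0.002]
contact_force: [3.3, -5.0, -0.7]
opening: 0.131
finger_force: 30.0
shift [-0.0027 -0.0006  0.0017] clock 51.4167
turn z 0.009
tilt [ 0.011  -0.0075 -0.9999]
[-0.84587573 -0.32535446 -0.0018713 ]
clock: 51.67
tool_pos: [0.4758, -0.0879, 0.0878]
eef_rot: [0.955, -0.296, 0.006, 0.002]
contact_force: [2.3, -5.8, -0.5]
opening: 0.135
finger_force: 30.0
shift [-0.0027 -0.0006  0.0017] clock 51.6667
turn z -0.0495
tilt [ 0.0108 -0.0078 -0.9999]
[-0.94827102 -0.3548436   0.46317471] [-0.12  0.84  0.34  2.14 -0.93  0.3  -1.15]
```

Moment rose to 0.46 N m at the stop, so knob 2 is tight. Moving to knob 1.

```bash
python3 -m inch '0 0 0 0 0 0 -.03;0 0 0 0 0 0 0;0 0 0 0 0 0 0;0 0 0 -.025 0 0 0;0 0 0 -.025 0 0 0;0 0 0 -.025 0 0 0;0 0 0 0 0 0 -.12;0 0 0 0 0 0 -.12;0 0 0 0 0 0 -.12;0 0 0 0 0 0 -.12;0 0 0 0 0 0 -.12;0 0 0 0 0 0 -.12;0 0 0 0 0 0 -.12;0 0 0 0 0 0 -.12;0 0 0 0 0 0 -.12;0 0 0 0 0 0 -.12;0 0 0 0 0 0 -.12;0 0 0 0 0 0 -.12;0 0 0 0 0 0 0'
python3 -c "
from h import *
go(K1-.0025*EY+[0,0,.16],.908-np.pi/2);print(get_state()['q'].round(2))"
```

```text
clock: 53.25
tool_pos: [0.4723, -0.0844, 0.1616]
eef_rot: [0.906, 0.423, 0.001, 0.001]
contact_force: [-0.3, -0.3, -0.4]
opening: 0.499
finger_force: 0.0
shift [-0.1683  0.0264  0.0015] clock 53.25
turn z -0.0345
tilt [ 0.0039 -0.0014 -1.    ]
[-0.02  0.66  0.17  2.09 -0.26  0.4  -0.35]
```

```bash
python3 -m inch '0 -.028 .0044 0 0 0 0;0 -.028 .0044 0 0 0 0;0 -.028 .0044 0 0 0 0;0 -.028 .0044 0 0 0 0;0 -.028 .0044 0 0 0 0;0 -.028 .0044 0 0 0 -.034;0 0 0 0 0 0 0;0 0 0 0 0 0 0'
python3 -c "
from h import *
go(K1-.0025*EY+[0,0,.086],.908-np.pi/2);print(get_state()['q'].round(2))"
```

```text
clock: 53.92
tool_pos: [0.3835, -0.2315, 0.1615]
eef_rot: [0.901, 0.434, 0.001, 0.002]
contact_force: [0.5, 0.9, 0.4]
opening: 0.498
finger_force: 0.0
shift [ 0.0015 -0.0002  0.0755] clock 53.9167
turn z -0.0109
tilt [ 0.0038 -0.0026 -1.    ]
[ 0.38  0.63  0.09  2.18 -0.16  0.33 -0.06]
```

```bash
python3 -m inch '0 .0015 0 .02 0 0 -.01;0 0 0 .02 0 0 0;0 0 0 .02 0 0 0;0 0 0 .0155 0 0 0;-1 0 0 0 0 0 0;-1 0 0 0 0 0 0;-1 0 0 0 0 0 0;-1 0 0 0 0 0 0;-1 0 0 0 0 0 0' 30
python3 -m inch '-1 0 0 0 0 0 -.1;-1 0 0 0 0 0 -.1;-1 0 0 0 0 0 -.1;-1 0 0 0 0 0 -.1;-1 0 0 0 0 0 -.1;-1 0 0 0 0 0 -.1;-1 0 0 0 0 0 -.1;-1 0 0 0 0 0 -.1;-1 0 0 0 0 0 -.1;-1 0 0 0 0 0 -.1;-1 0 0 0 0 0 -.1;-1 0 0 0 0 0 -.1;-1 0 0 0 0 0 -.1;-1 0 0 0 0 0 -.1;-1 0 0 0 0 0 -.1;-1 0 0 0 0 0 0'
python3 -c "
from h import *
go(K1-.0025*EY+[0,0,.086],YAW-np.pi/2);print(get_state()['moment'],get_state()['q'].round(2))"
```

```text
clock: 54.67
tool_pos: [0.3866, -0.2294, 0.0868]
eef_rot: [0.897, 0.441, 0.002, 0.003]
contact_force: [1.6, -1.5, 0.0]
opening: 0.147
finger_force: 2.2
clock: 56.0
tool_pos: [0.3835, -0.2299, 0.0868]
eef_rot: [0.354, 0.935, -0.002, 0.001]
contact_force: [-3.5, -1.0, 5.6]
opening: 0.133
finger_force: 30.0
shift [-0.0011  0.0002  0.0008] clock 56.0
turn z -0.1733
tilt [ 7.0e-04 -3.8e-03 -1.0e+00]
[0.0990596  0.68796383 0.06506959] [ 0.5   0.79 -0.11  2.22  0.56  0.16  0.72]
```

```bash
python3 -m inch '-1 0 0 0 0 0 -.06;-1 0 0 0 0 0 -.06;-1 0 0 0 0 0 -.05;-1 0 0 0 0 0 0'
python3 -c "
from h import *
go(K1-.0025*EY+[0,0,.086],YAW-np.pi/2);print(get_state()['moment'])"
python3 -m inch '-1 0 0 0 0 0 -.03;-1 0 0 0 0 0 -.03;-1 0 0 0 0 0 0'
python3 -c "
from h import *
go(K1-.0025*EY+[0,0,.086],YAW-np.pi/2);print(get_state()['moment'],get_state()['q'].round(2))"
```

```text
clock: 56.33
tool_pos: [0.3833, -0.2302, 0.0868]
eef_rot: [0.275, 0.961, -0.002, 0.001]
contact_force: [-4.3, -1.9, 5.7]
opening: 0.133
finger_force: 30.0
shift [-0.0012  0.0004  0.0008] clock 56.3333
turn z -0.0062
tilt [ 2.0e-04 -4.4e-03 -1.0e+00]
[ 0.01028599  0.7591074  -0.01311627]
clock: 56.58
tool_pos: [0.3833, -0.2302, 0.0868]
eef_rot: [0.247, 0.969, -0.002, 0.001]
contact_force: [-4.5, 0.1, 6.6]
opening: 0.137
finger_force: 30.0
shift [-0.0012  0.0003  0.0008] clock 56.5833
turn z 0.0513
tilt [ 3.0e-04 -4.3e-03 -1.0e+00]
[ 0.14482049  0.8109708  -0.49092475] [ 0.52  0.79 -0.14  2.22  0.66  0.17  0.84]
```

Knob 1 is at its stop (moment -0.49 N m). Now I'll release, clear off, and check.

```bash
python3 -m inch '0 0 0 0 0 0 .03;0 0 0 0 0 0 0;0 0 0 0 0 0 0;0 0 0 -.025 0 0 0;0 0 0 -.03 0 0 0;0 0 0 -.035 0 0 0;0 0 0 -.035 0 0 0;0 .0 -.035 0 0 0 0;0 0 -.035 0 0 0 0;0 0 0 0 0 0 0'
python3 - <<'E'
from h import *
box()
p,d,m=look("top"); P=cloud(m,d); h=cv2.cvtColor(p,cv2.COLOR_RGB2HSV)
o=(h[...,0]<18)&(h[...,1]>100)&(h[...,2]>60)&(P[...,2]>.08)&(P[...,2]<.13); o[:,:250]=0;o[:150]=0
for c,a,l in blobs(o,5): print(c.round(1),a,plane(m,c,.104).round(4))
p2,_,_=look("scene")
cv2.imwrite("pics/end.png",np.vstack([cv2.resize(p[100:280,280:500],(680,300) and None,fx=2.5,fy=2.5)[:, :550],cv2.resize(p2[140:250,180:360],(550,140))])[:,:,::-1])
E
```

```text
clock: 57.42
tool_pos: [0.3459, -0.2958, 0.2113]
eef_rot: [0.266, 0.964, -0.003, 0.002]
contact_force: [0.0, 0.9, -1.0]
opening: 0.499
finger_force: 0.0
box tcp [-0.1028 -0.1629  0.2113] toolz in box [ 0.005 -0.005 -1.   ] F [ 0.   0.9 -1. ]
lid est 0.4244475043969575 rad 0.24173613953098236
[329.4 199.3] 23 [[ 0.4863 -0.0913  0.104 ]]
[324.3 207.4] 29 [[ 0.4633 -0.0767  0.104 ]]
[376.2 234.3] 32 [[ 0.3854 -0.2236  0.104 ]]
```

View pics/end.png

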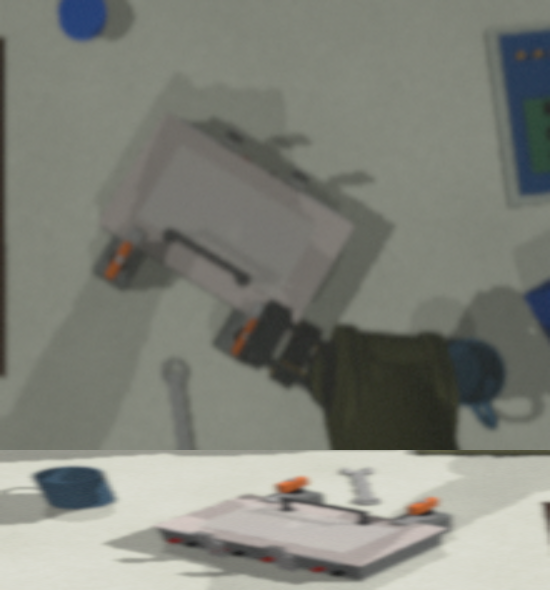

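The lid is shut, and both wings, at (119,260) and (243,337) in the view, are square to the box's front edge. The mug and reel have not moved.

```bash
python3 -c "
from plant import r
print(r.finish_job())"
```

```text
the job is handed in; nothing more can be done
None
```

I handed in the job at about 57 s: all four boards are in their own lanes with terminals towards the hinge, the lid is shut, and both knobs are back at their stops. The last view partly hid knob 1, so its tightness rests on the torque at its stop; no verdict was returned.

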